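# Register the wood blanks in the jig and hang the order's sample board

## Task

Lay every loose 160 mm wood blank flat on the bed of the jig, lengthwise, and slide it in under the bridge until its end is hard against the end stop; push the blanks together sideways so that the first lies against the side fence and each next one against its neighbour, edges flush with no gaps. Then, as the sign that the batch is ready, take the sample board from its stand, hook its hanger over the right-hand half of the rail (right as seen from the robot) and slide it left along the rail until the hanger is centred on the black mark, and leave it hanging there. A blank that gets shifted must be put back, and the other things on the bench are to be left alone.

Things in the scene. Friction and masses are not known exactly. Their poses are not given: they have to be found in the camera images.
- jig: Fixed registration jig. Dark plywood bed 236 (x) x 230 (y) mm, bed top 12 mm above the bench, open to the robot's side and the right. Origin: centre of its underside; x points to the end stop (away from the robot), y to the side fence (left). End stop and side fence are aluminium bars, tops 34 mm above the bench, along the whole far end and left edge.
- jig_corner (a point): Corner of the jig on the bed's top where the end stop's face (jig x = +103 mm) meets the side fence's face (jig y = +100 mm); axes as the jig's. Registered blanks have their centres 80 mm before the stop's face and 20, 60 and 100 mm right of the fence's face.
- jig_bridge (a point): Middle of the underside of the bridge, a dark steel hold-down bar fixed across the jig's whole width just before the end stop: jig x = +60 to +103 mm, underside 42 mm, top 54 mm above the bench (screw heads to 59 mm). Its right post fills jig y = -115 to -100 mm.
- blank1: Birch plywood blank, 160 (x) x 40 (y) x 18 (z) mm, about 90 g, all blanks alike; lies flat on the bench at the start. Origin: centre of its underside. Two or three of the three are present; an absent one reads None. It can be knocked aside during the work.
- blank2: Birch plywood blank, 160 (x) x 40 (y) x 18 (z) mm, about 90 g, all blanks alike; lies flat on the bench at the start. Origin: centre of its underside. Two or three of the three are present; an absent one reads None. It can be knocked aside during the work.
- blank3: Birch plywood blank, 160 (x) x 40 (y) x 18 (z) mm, about 90 g, all blanks alike; lies flat on the bench at the start. Origin: centre of its underside. Two or three of the three are present; an absent one reads None. It can be knocked aside during the work.
- board: Sample board under a rigid steel hook, 190 mm tall in all, 150 g; stands in its stand's slot. Origin: centre of the board's underside; z up, x the board's normal, away from the robot. Board 12 (x) x 100 (y) x 80 (z) mm. Hook 16 mm wide in y, open to +x: foot z = 80 to 88, riser x = -20 to -12, crown plate z = 140 to 148, lip x = +12 to +20 down to z = 124 mm.
- board_crown (a point): Centre of the underside of the hook's crown, 140 mm above the board's origin; it lies on the rail's top when hung. A bar enters from +x, 16 to 52 mm below this point, and then lies under the crown between riser and lip (24 mm apart).
- board_grip (a point): In the square wooden grip post on top of the hook, 16 x 16 mm, z = 148 to 190 mm above the board's origin; this point is at z = 172 mm.
- stand: Fixed dark wooden stand, 70 (x) x 140 (y) x 35 (z) mm, origin at the centre of its underside. A slot along its y, 16 mm wide, open at both ends and on top, with its floor 10 mm above the bench, holds the board.
- rail_mid (a point): Middle of the fixed round rail's axis, 220 mm above the bench; rail 16 mm in diameter, 320 mm long along this frame's y (left), x away from the robot, a post at each end.
- mark: The mark: a black band 8 mm wide around the rail with a small upright pointer on top (paint-thin: the hanger passes over it and it cannot be felt). Origin on the rail's axis in the middle of the band, 20 to 80 mm left of the rail's middle.
- glue: Glue bottle, 60 mm diameter, 170 mm tall, upright; bystander. Origin: centre of its underside.
- tape: Tape measure, 65 x 36 x 60 mm; bystander. Origin: centre of its underside.
- hammer: Hammer about 300 mm long lying flat left of the jig; bystander. Origin near its middle.
- driver: Screwdriver lying down; bystander. Origin near its middle.
- offcut: Short plywood offcut, 75 x 40 x 18 mm, not a blank; bystander. Origin: centre of its underside.
- screws: Screw jar, 72 mm diameter, 80 mm tall; bystander. Origin: centre of its underside.

How it is judged:
By the outcome, as a careful person would: the job done as asked, in the order asked, and still so for the second after the job is handed in, with the robot touching nothing.
Of blank1, blank2, blank3 only 2 to 3 are there at a start; the rules pass over those that are not, and their reading is None.
At some moment in a run one of blank1, blank2, blank3 may be knocked a few centimetres aside while the robot is not near it.
It also fails if it takes over 210 s, if anything falls off the work surface, if the arm or the gripper's body presses on something with over 40 N, if the wrist force passes 120 N, or if a joint passes its speed limit or range.

## Robot

A 7-joint arm with a two-finger parallel gripper is mounted at the origin on the work surface. World frame = base frame: x ahead of the robot, y to its left, z up, the work surface at z = 0. Lengths are in m, angles in rad, forces in N, time in s.
With the tool pointing down it reaches from about 0.425 to 0.925 m from the base axis. Payload 6.8 kg.
Tool frame: the origin (TCP) lies on the centre line of the jaws, within the pads' length; the fingertips stand r.tips_ahead ahead of it and the grasp point (between the pads) lies 8 mm behind it (r.tips_ahead is the distance from the TCP to the fingertips, in m); z points along the fingers, x is the direction in which the jaws open and shut, and the axes are right-handed (so a half turn about z gives the same grasp; the last joint's range is limited). The gripper opens to 85 mm and grips with 20 to 120 N. Pads are 22 mm wide; open, the fingers measure 114 mm over their backs; the gripper's body (76 mm by 85 mm) begins 54 mm behind the grasp point. The pads swing forward as they close: fully open they stand 13 mm farther back than shut.
Start: joints at [-1.323, 0.477, 0.022, 1.555, -0.011, 1.109, -0.083], TCP at [0.235, 0.633, 0.242] pointing down, gripper open.
Joint ranges: [-2.96, 2.96], [-0.34, 2.1], [-1.41, 1.46], [0.24, 2.44], [-1.37, 4.51], [0.17, 1.92], [-2.96, 2.96]. Speed limits (rad/s): [2.39, 2.39, 3.14, 3.14, 3.14, 3.14, 3.14].

## Interface

Orientations are given as a unit quaternion [w, x, y, z].
In Python, from workcell import r gives the robot as it stands.
- The arm moves only by the tool servo_tool, never from a script. Its argument "commands" is a list of rows, each an object with "dr": the turn, a rotation vector about the world's x, y, z in rad, a list of three; "translation": the shift along the world's x, y, z in m, a list of three; "gripper": the opening, from 0 (shut) to 1 (fully open). A call has 1 to 5 rows; each row is the pose to reach, as a shift and turn from the pose measured when the call began; what a row does not reach only later rows make up. A row lasts 1/8 s, in which the tool goes at most 62.5 mm and 10.7 degrees, less where a joint would pass 70% of its speed; a pose out of reach is approached as far as the arm can. A call with a gripper value outside its range is refused whole. The fingers move at their own pace and stop on an object; "squeeze" is the grip in N (left out, the last holds). Time passes only in rows, so rows that repeat a pose let the fingers close. It gives the time, the measured TCP pose, the force and the opening at its end, in the units of the state.
- r.state(): the state, without advancing time (a new reading comes with each control period).
- r.grab_frame(name): name is "side" or "top"; returns a dict with "pixels" (384x512x3 uint8, red, green, blue), "camera_matrix" (3x3 intrinsics, pixels), "distortion" ([k1, k2, p1, p2, k3] as OpenCV has them; the pictures are not rectified), "view" (4x4, takes a point from world to camera coordinates). Camera axes: x right, y down, z forward; pixel columns grow to the right and rows downward; lengths in m; the calibration is good to about 2 mm. A picture is of the moment at which its call begins. There is no depth.
- r.close_job(): hands the job in, once; it reports no verdict.
Trained networks look in a picture, given as the dict that the camera call returned (one of the last four; its "shot" number tells which), for a name from the list of things; names that differ only in an ending like _2 or _b are one class to them, and where a whole thing is asked for, a point or a joint stands for the part that bears it (a point fixed in the world has none). Each returns a list of dicts, best first, with "confidence" (0 to 1); they miss things now and then, are a little off and sometimes report something else, mostly with a low value. They report only what shows in the picture. A call takes as long as a camera call.
- r.search_frame(picture, name): "location" ([column, row] in pixels, amid what is visible of it).
The state is a dict: "time_s": time; "qpos": joint angles; "qvel": joint speeds; "tau": joint torques, N m; "eef_pos": TCP position; "tcp_rot": TCP orientation; "contact_force": force on the tool from outside, world axes, zero at the start; "ft_torque": the same for the moment, N m; "gripper_width": finger opening in m.
Only numpy, scipy, OpenCV 4.12 (cv2) and the standard library are available. Lean on these libraries where they do the work, as an engineer would, in place of code of your own. Each camera call takes 0.05 s, during which the arm holds its last target.

## Working session

There is one attempt and no reset: what is moved stays moved. The work goes in short steps, Python scripts to look and compute and a tool call to move; the robot and the scene stay as the last step left them, time stands still between calls to the robot, and variables do not carry over. Pictures are saved under pics/ and viewed, and the job is handed in when it is done.

Besides the shell and the picture viewer there is one more tool, called after ">>>" in YAML: its name, and indented under it one key for each argument. servo_tool: Moves the arm, as the interface text tells. Its arguments: {"type":"object","properties":{"commands":{"type":"array"},"squeeze":{"type":"number"}},"required":["commands"]}

```bash
ls; mkdir -p pics; python3 - <<'E'
from workcell import r
import cv2
print(r.state()); print(r.tips_ahead)
for n in ("side","top"):
    f=r.grab_frame(n); cv2.imwrite(f"pics/{n}0.png",f["pixels"][:,:,::-1])
    print(n,f["camera_matrix"],f["distortion"],f["view"],f["shot"])
    for o in ["jig","jig_corner","jig_bridge","blank1","board","board_crown","board_grip","stand","rail_mid","mark","glue","tape","hammer","driver","offcut","screws"]:
        print(o,[( [round(float(v)) for v in d["location"]],round(float(d["confidence"]),2)) for d in r.search_frame(f,o)])
E
```

```text
pics
{'time_s': 0.0, 'qpos': array([-1.32309687,  0.47781608,  0.02231747,  1.5564601 , -0.01150456,
        1.10928176, -0.08311274]), 'qvel': array([ 0.0003    ,  0.00157261,  0.00044795, -0.00052831, -0.00045495,
        0.0011567 ,  0.00193327]), 'tau': array([-6.25561788e-04, -5.96433735e+01,  1.60685442e+00, -2.81193066e+01,
        1.22657191e-02,  9.22963925e-03, -4.78505427e-06]), 'eef_pos': array([0.23492839, 0.63218687, 0.24131089]), 'tcp_rot': array([ 5.73762489e-04,  8.21070605e-01,  5.70825908e-01, -7.17579409e-04]), 'contact_force': array([-0.17852071, -0.33474354,  0.04493039]), 'ft_torque': array([-0.05594734, -0.00695836, -0.01088209]), 'gripper_width': 0.08529261333755447}
0.011
side [[401.37011911   0.         258.4493488 ]
 [  0.         401.37011911 190.47997875]
 [  0.           0.           1.        ]] [-0.08504206  0.          0.          0.          0.        ] [[ 0.80896277 -0.5878342   0.00549395 -0.51115811]
 [-0.45334127 -0.62977216 -0.63076835  0.36620242]
 [ 0.37424715  0.50777748 -0.77595174  1.16429894]
 [ 0.          0.          0.          1.     
[... 1011 characters left out ...]
339899 -0.9844352   1.13079275]
 [ 0.          0.          0.          1.        ]] 2
jig [([176, 204], 0.59), ([383, 190], 0.52)]
jig_corner [([177, 211], 0.9)]
jig_bridge [([176, 206], 0.95), ([327, 233], 0.28)]
blank1 [([296, 240], 0.83), ([327, 234], 0.7), ([256, 242], 0.6)]
board []
board_crown [([380, 233], 0.51)]
board_grip [([380, 230], 0.84), ([175, 204], 0.69), ([382, 191], 0.3)]
stand [([369, 235], 0.82), ([177, 208], 0.66)]
rail_mid [([300, 182], 0.94), ([255, 244], 0.59), ([179, 207], 0.39)]
mark []
glue [([115, 176], 0.9), ([176, 208], 0.36)]
tape [([281, 156], 0.58)]
hammer [([116, 235], 0.89)]
driver [([204, 151], 0.79)]
offcut [([304, 191], 0.83)]
screws [([381, 190], 0.93)]
```

```bash
python3 - <<'E'
import cv2
for n in ("side","top"):
    a=cv2.imread(f"pics/{n}0.png"); cv2.imwrite(f"pics/{n}0b.png",cv2.resize(a[90:370,90:410] if n=="side" else a[120:300,80:420],(800,600 if n=="side" else 424),interpolation=cv2.INTER_CUBIC))
E
```

```text
(no output)
```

View pics/side0.png

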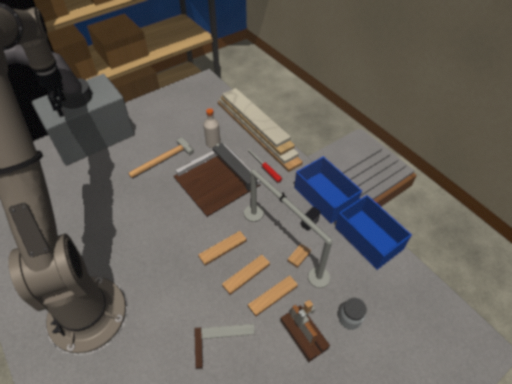

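View pics/top0.png

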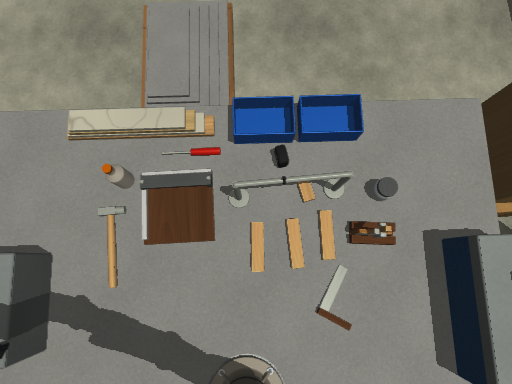

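```bash
sleep 1
```

```text
(no output)
```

View pics/side0b.png

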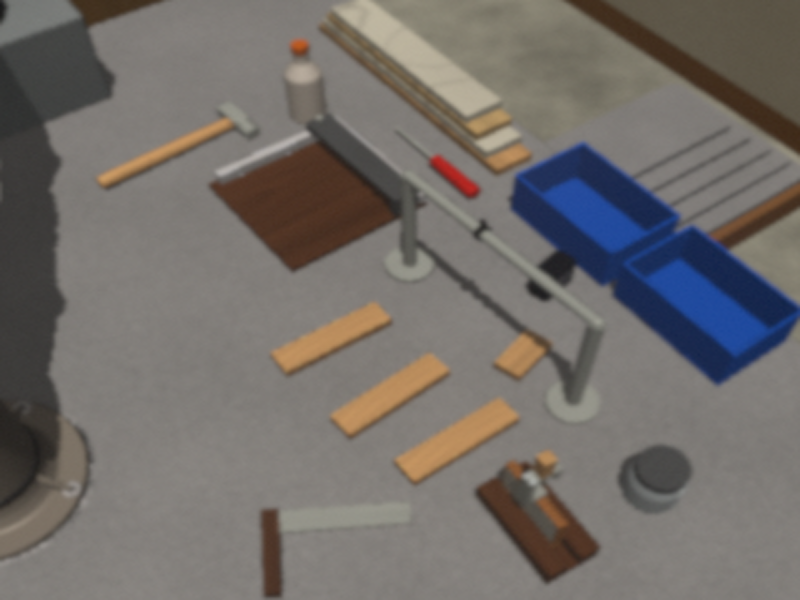

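View pics/top0b.png

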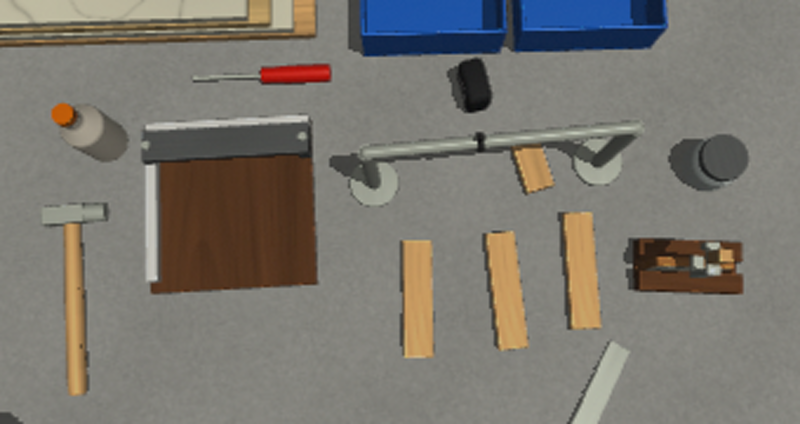

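The pictures show three blanks (top view around (257,247), (295,243) and (327,235)). The jig is at (178,207), the rail runs from (235,185) to (350,175) with the black mark near (284,180), and the board stands in its stand at (371,233).

```bash
cat > h.py <<'E'
import numpy as np, cv2
from workcell import r
def ray(f,px):
    K=np.array(f["camera_matrix"]);D=np.array(f["distortion"]);V=np.array(f["view"])
    u=cv2.undistortPoints(np.array(px,float).reshape(-1,1,2),K,D).reshape(-1,2)
    d=np.c_[u,np.ones(len(u))]@V[:3,:3]
    c=-V[:3,:3].T@V[:3,3]
    return c,d
def plane(f,px,z):
    c,d=ray(f,px); t=(z-c[2])/d[:,2]; return c+d*t[:,None]
def proj(f,P):
    K=np.array(f["camera_matrix"]);D=np.array(f["distortion"]);V=np.array(f["view"])
    return cv2.projectPoints(np.array(P,float).reshape(-1,1,3),cv2.Rodrigues(V[:3,:3])[0],V[:3,3],K,D)[0].reshape(-1,2)
def tri(fs,pxs):
    A=np.zeros((3,3));b=np.zeros(3)
    for f,p in zip(fs,pxs):
        c,d=ray(f,p); d=d[0]/np.linalg.norm(d[0]); M=np.eye(3)-np.outer(d,d); A+=M;b+=M@c
    return np.linalg.solve(A,b)
def woodmask(f):
    h=cv2.cvtColor(f["pixels"],cv2.COLOR_RGB2HSV).astype(int)
    return ((h[...,0]<22)&(h[...,0]>7)&(h[...,1]>90)&(h[...,2]>130)).astype(np.uint8)
def blanks(f,zs=(0.018,),amin=250):
    m=woodmask(f); n,l,s,c=cv2.connectedComponentsWithStats(m)
    out=[]
    for i in range(1,n):
        if s[i,4]<amin: continue
        cs=cv2.findContours((l==i).astype(np.uint8),cv2.RETR_EXTERNAL,cv2.CHAIN_APPROX_NONE)[0][0].reshape(-1,2)
        for z in zs:
            P=plane(f,cs,z)[:,:2]
            (cx,cy),(w,h),a=cv2.minAreaRect((P*1000).astype(np.float32))
            if w<h: a+=90
            a=(a+90)%180-90
            out.append((c[i].round(),z,round(cx,1),round(cy,1),round(max(w,h),1),round(min(w,h),1),round(a,1)))
    return out
def show(f,name,x0,y0,x1,y1,k,pts=[]):
    a=cv2.resize(np.ascontiguousarray(f["pixels"][y0:y1,x0:x1,::-1]),None,fx=k,fy=k,interpolation=cv2.INTER_CUBIC)
    for p in pts:
        q=((np.array(p)+.5-[x0,y0])*k-.5).round().astype(int); cv2.circle(a,tuple(int(v) for v in q),2,(0,255,0),-1)
    cv2.imwrite("pics/"+name+".png",a)
E
python3 - <<'E'
from h import *
import pickle
t=r.grab_frame("top"); s=r.grab_frame("side"); pickle.dump((t,s),open("f0.pkl","wb"))
for b in blanks(t): print("T",b)
for b in blanks(s): print("S",b)
show(t,"tj",125,155,240,260,5.5); show(t,"trr",220,160,410,280,4.2)
show(s,"sj",160,120,300,230,5.5); show(s,"srr",235,160,365,370,2.8)
E
```

```text
T (array([143.,  68.]), 0.018, 1091.6, 332.6, 294.4, 12.1, -0.1)
T (array([327., 234.]), 0.018, 483.8, -276.9, 159.0, 38.8, 0.7)
T (array([111., 251.]), 0.018, 453.1, 423.2, 231.6, 22.2, 3.6)
T (array([295., 243.]), 0.018, 459.6, -171.6, 158.8, 39.0, 4.1)
T (array([257., 246.]), 0.018, 451.8, -48.4, 156.8, 39.2, -1.7)
S (array([88., 10.]), 0.018, 691.7, 1796.9, 465.2, 111.8, -0.4)
S (array([158.,  54.]), 0.018, 791.5, 1096.9, 628.5, 82.7, -0.0)
S (array([155., 161.]), 0.018, 452.7, 424.1, 231.6, 26.9, 3.9)
S (array([222., 247.]), 0.018, 450.9, -49.4, 160.2, 40.2, -1.1)
S (array([245., 274.]), 0.018, 458.8, -171.6, 160.3, 40.2, 4.0)
S (array([272., 295.]), 0.018, 482.9, -277.0, 160.0, 40.8, 0.8)
```

```bash
sleep 0.1
```

```text
(no output)
```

View pics/tj.png

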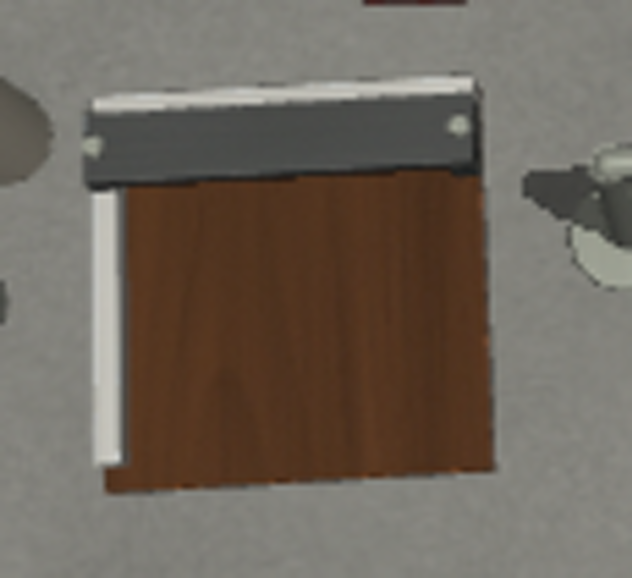

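View pics/trr.png

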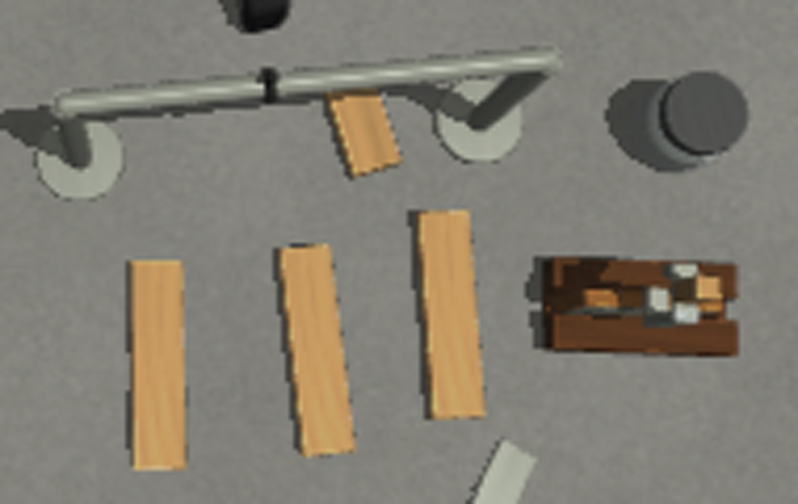

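View pics/sj.png

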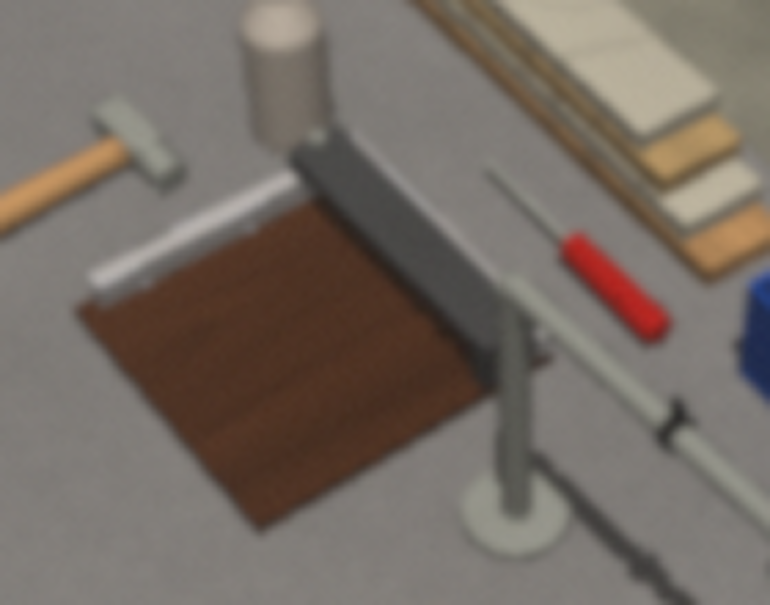

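View pics/srr.png

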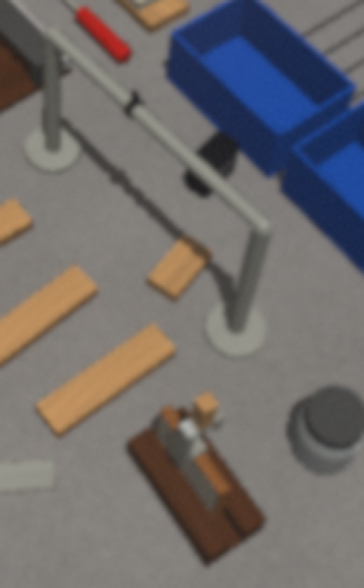

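```bash
cat >fit.py <<'E'
from h import *
import pickle
from scipy.optimize import least_squares
t,s=pickle.load(open("f0.pkl","rb"))
def un(p,o,k): return (np.array(p,float)+.5)/k-.5+np.array(o)
def fit(obs,x0):
    def pts(q,P): c,sn=np.cos(q[2]),np.sin(q[2]); P=np.array(P); return np.array([q[0]+c*P[0]-sn*P[1],q[1]+sn*P[0]+c*P[1],P[2]])
    fun=lambda q: np.concatenate([proj(f,pts(q,P))[0]-p for f,P,p in obs])
    o=least_squares(fun,x0,loss="soft_l1"); return o.x,fun(o.x).reshape(-1,2).round(1)
T=lambda p:un(p,(125,155),5.5); S=lambda p:un(p,(160,120),5.5)
obs=[(t,(-.118,.115,.012),T((105,493))),(t,(-.118,-.115,.012),T((495,471))),(t,(.118,.115,.034),T((93,100))),(t,(.118,-.115,.034),T((474,77))),
(t,(.060,.115,.054),T((86,188))),(t,(.060,-.115,.054),T((474,162))),
(s,(-.118,.115,.012),S((78,312))),(s,(-.118,-.115,.012),S((260,530)))]
q,e=fit(obs,[.6,.2,0]);print("jig",q,np.degrees(q[2]));print(e.tolist())
for ob in (obs[:6],obs[6:]): print(fit(ob,[.6,.2,0])[0])
T=lambda p:un(p,(220,160),4.2); S=lambda p:un(p,(235,160),2.8)
obs=[(t,(.035,.07,.035),T((545,257))),(t,(.035,-.07,.035),T((738,265))),(t,(-.035,-.07,.035),T((738,356))),(t,(-.035,.07,.035),T((545,348))),
(s,(-.035,.07,.035),S((127,443))),(s,(-.035,-.07,.035),S((208,555))),(s,(.035,-.07,.035),S((264,517)))]
q,e=fit(obs,[.5,-.4,0]);print("stand",q,np.degrees(q[2]));print(e.tolist())
obs=[(t,(0,.16,.22),T((64,104))),(t,(0,-.16,.22),T((551,61))),(s,(0,.16,.22),S((52,37))),(s,(0,-.16,.22),S((262,228)))]
q,e=fit(obs,[.6,-.2,0]);print("rail",q,np.degrees(q[2]));print(e.tolist())
m=[plane(t,T((269,86)),.22)[0],plane(s,S((134,103)),.22)[0]]
for M in m: 
    d=M[:2]-q[:2]; c,sn=np.cos(q[2]),np.sin(q[2]); print("mark",M,"local",c*d[0]+sn*d[1],-sn*d[0]+c*d[1])
print("post",tri((t,s),(T((709,287)),S((207,404)))), plane(t,T((709,287)),.2),plane(s,S((207,404)),.2))
for n,a,b in (("grip",(380,230),(306,318)),): print(tri((t,s),(a,b)))
E
python3 fit.py
```

```text
jig [0.59002747 0.20711465 0.03135234] 1.796356928411155
[[0.4, 0.4], [0.2, -0.0], [-0.0, -0.3], [0.2, -0.4], [-0.5, -0.3], [0.3, 0.1], [-0.9, -0.4], [-0.3, -0.1]]
[0.58972447 0.20752949 0.02964558]
[0.59121966 0.20431156 0.02421911]
stand [ 0.48353984 -0.41952144 -0.06591543] -3.776675906872232
[[1.2, 0.0], [-1.2, -0.4], [-0.5, -0.1], [1.4, 0.2], [-0.5, -1.6], [-0.2, 0.6], [0.4, 0.1]]
rail [ 0.62546193 -0.15264419  0.06114218] 3.503188705119516
[[0.8, 0.2], [-0.5, 0.1], [-0.0, -0.8], [0.1, 0.1]]
mark [ 0.62422929 -0.12627137  0.22      ] local 0.00038114959356289643 0.02639886080194723
mark [ 0.62990161 -0.11996931  0.22      ] local 0.0064279481168448335 0.032342544875232956
post [ 0.48444297 -0.41152196  0.19949435] [[ 0.48442635 -0.41134787  0.2       ]] [[ 0.48423774 -0.41164867  0.2       ]]
[ 0.48440886 -0.41571139  0.11669223]
```

>>> servo_tool:
  commands:
    - {"dr": [0, 0, 0.165], "translation": [0.04, -0.05, 0], "gripper": 0.8}
    - {"dr": [0, 0, 0.33], "translation": [0.09, -0.105, 0], "gripper": 0.8}
    - {"dr": [0, 0, 0.33], "translation": [0.13, -0.15, -0.01], "gripper": 0.8}
    - {"dr": [0, 0, 0.33], "translation": [0.17, -0.2, -0.02], "gripper": 0.8}
    - {"dr": [0, 0, 0.33], "translation": [0.21, -0.25, -0.03], "gripper": 0.8}
  squeeze: 40

```text
time_s: 2.42
eef_pos: [0.4363, 0.3938, 0.2149]
tcp_rot: [-0.0, 0.716, 0.698, 0.0]
contact_force: [1.6, 0.5, 0.1]
gripper_width: 0.0685
```

>>> servo_tool:
  commands:
    - {"dr": [0, 0, 0], "translation": [0.01, -0.06, -0.01], "gripper": 0.8}
    - {"dr": [0, 0, 0], "translation": [0.01, -0.12, -0.03], "gripper": 0.8}
    - {"dr": [0, 0, 0], "translation": [0.01, -0.18, -0.05], "gripper": 0.8}
    - {"dr": [0, 0, 0], "translation": [0.01, -0.24, -0.06], "gripper": 0.8}
    - {"dr": [0, 0, 0], "translation": [0.01, -0.3, -0.06], "gripper": 0.8}

```text
time_s: 3.05
eef_pos: [0.4457, 0.0917, 0.1544]
tcp_rot: [-0.0, 0.716, 0.698, 0.0]
contact_force: [1.7, -0.3, 0.5]
gripper_width: 0.0682
```

>>> servo_tool:
  commands:
    - {"dr": [0, 0, 0], "translation": [0.003, -0.06, -0.01], "gripper": 0.8}
    - {"dr": [0, 0, 0], "translation": [0.006, -0.12, -0.04], "gripper": 0.8}
    - {"dr": [0, 0, 0], "translation": [0.006, -0.141, -0.085], "gripper": 0.8}
    - {"dr": [0, 0, 0], "translation": [0.006, -0.141, -0.125], "gripper": 0.8}
    - {"dr": [0, 0, 0], "translation": [0.006, -0.141, -0.14], "gripper": 0.8}

```text
time_s: 3.68
eef_pos: [0.4507, -0.0496, 0.0129]
tcp_rot: [-0.001, 0.716, 0.698, -0.001]
contact_force: [0.0, 0.5, 0.3]
gripper_width: 0.0685
```

>>> servo_tool:
  commands:
    - {"dr": [0, 0, 0], "translation": [0, 0, 0], "gripper": 0.2}
    - {"dr": [0, 0, 0], "translation": [0, 0, 0], "gripper": 0.2}
    - {"dr": [0, 0, 0], "translation": [0, 0, 0], "gripper": 0.2}
    - {"dr": [0, 0, 0], "translation": [0, 0, 0.02], "gripper": 0.2}
    - {"dr": [0, 0, 0], "translation": [0, 0, 0.05], "gripper": 0.2}

```text
time_s: 4.3
eef_pos: [0.4504, -0.0493, 0.0637]
tcp_rot: [-0.001, 0.716, 0.698, -0.001]
contact_force: [-0.0, -0.3, -0.9]
gripper_width: 0.0391
```

>>> servo_tool:
  commands:
    - {"dr": [0, 0, 0.0], "translation": [0.01, 0.06, 0.01], "gripper": 0.2}
    - {"dr": [0, 0, 0.025], "translation": [0.03, 0.12, 0.01], "gripper": 0.2}
    - {"dr": [0, 0, 0.055], "translation": [0.06, 0.18, 0.01], "gripper": 0.2}
    - {"dr": [0, 0, 0.055], "translation": [0.085, 0.235, 0.01], "gripper": 0.2}
    - {"dr": [0, 0, 0.055], "translation": [0.1, 0.29, 0.01], "gripper": 0.2}

```text
time_s: 4.92
eef_pos: [0.5518, 0.2429, 0.075]
tcp_rot: [-0.001, 0.697, 0.717, -0.0]
contact_force: [1.0, -0.8, -1.3]
gripper_width: 0.0389
```

>>> servo_tool:
  commands:
    - {"dr": [0, 0, 0], "translation": [0.001, 0.018, -0.005], "gripper": 0.2}
    - {"dr": [0, 0, 0], "translation": [0.001, 0.018, -0.02], "gripper": 0.2}
    - {"dr": [0, 0, 0], "translation": [0.001, 0.018, -0.035], "gripper": 0.2}
    - {"dr": [0, 0, 0], "translation": [0.001, 0.018, -0.043], "gripper": 0.2}
    - {"dr": [0, 0, 0], "translation": [0.001, 0.018, -0.047], "gripper": 0.2}

```text
time_s: 5.55
eef_pos: [0.5526, 0.2591, 0.0271]
tcp_rot: [-0.001, 0.698, 0.717, -0.001]
contact_force: [-0.2, -0.2, -1.4]
gripper_width: 0.0388
```

```bash
python3 - <<'E'
from h import *
t=r.grab_frame("top"); s=r.grab_frame("side"); print(r.state()["eef_pos"],r.state()["contact_force"])
show(s,"s1",100,80,340,260,3.3)
E
```

```text
[0.55275316 0.25993737 0.02754507] [ 0.11659895  0.28715145 -0.44882475]
```

View pics/s1.png

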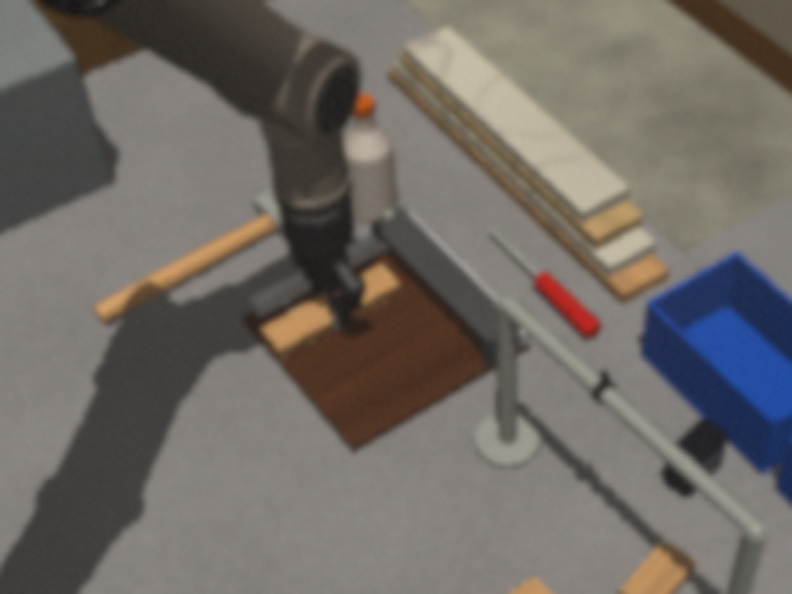

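>>> servo_tool:
  commands:
    - {"dr": [0, 0, 0], "translation": [0.0, 0.0, -0.0025], "gripper": 0.2}
    - {"dr": [0, 0, 0], "translation": [0.02, 0.0006, -0.0025], "gripper": 0.2}
    - {"dr": [0, 0, 0], "translation": [0.04, 0.0012, -0.0025], "gripper": 0.2}
    - {"dr": [0, 0, 0], "translation": [0.052, 0.0016, -0.0025], "gripper": 0.2}
    - {"dr": [0, 0, 0], "translation": [0.055, 0.0017, -0.0025], "gripper": 0.2}

```text
time_s: 6.28
eef_pos: [0.6072, 0.2618, 0.0258]
tcp_rot: [-0.002, 0.697, 0.717, -0.001]
contact_force: [-9.4, -1.2, 13.5]
gripper_width: 0.0391
```

>>> servo_tool:
  commands:
    - {"dr": [0, 0, 0], "translation": [0.002, 0, 0], "gripper": 0.2}
    - {"dr": [0, 0, 0], "translation": [0.004, 0, 0], "gripper": 0.2}

```text
time_s: 6.52
eef_pos: [0.6114, 0.2617, 0.0258]
tcp_rot: [-0.001, 0.697, 0.717, -0.001]
contact_force: [-4.0, 0.1, 3.1]
gripper_width: 0.0394
```

>>> servo_tool:
  commands:
    - {"dr": [0, 0, 0], "translation": [0.0015, 0, 0], "gripper": 0.2}
    - {"dr": [0, 0, 0], "translation": [0.003, 0, 0], "gripper": 0.2}

```text
time_s: 6.78
eef_pos: [0.6115, 0.2617, 0.0259]
tcp_rot: [-0.003, 0.697, 0.717, -0.004]
contact_force: [-12.7, -0.7, 12.6]
gripper_width: 0.039
```

>>> servo_tool:
  commands:
    - {"dr": [0, 0, 0], "translation": [0, 0, 0], "gripper": 0.6}
    - {"dr": [0, 0, 0], "translation": [0, 0, 0.002], "gripper": 0.6}
    - {"dr": [0, 0, 0], "translation": [0, 0, 0.03], "gripper": 0.6}
    - {"dr": [0, 0, 0], "translation": [0, -0.01, 0.045], "gripper": 0.0}
    - {"dr": [0, 0, 0], "translation": [0, -0.055, 0.045], "gripper": 0.0}

```text
time_s: 7.4
eef_pos: [0.6125, 0.2098, 0.0726]
tcp_rot: [-0.003, 0.695, 0.719, -0.001]
contact_force: [0.6, -1.4, 0.1]
gripper_width: 0.0153
```

>>> servo_tool:
  commands:
    - {"dr": [0, 0, 0], "translation": [0, 0, 0], "gripper": 0.0}
    - {"dr": [0, 0, 0], "translation": [0, 0, -0.02], "gripper": 0.0}
    - {"dr": [0, 0, 0], "translation": [0, 0, -0.044], "gripper": 0.0}
    - {"dr": [0, 0, 0], "translation": [0, 0, -0.044], "gripper": 0.0}

```text
time_s: 7.9
eef_pos: [0.6102, 0.2101, 0.0255]
tcp_rot: [-0.004, 0.695, 0.719, -0.003]
contact_force: [0.3, 0.1, 0.4]
gripper_width: -0.0001
```

```bash
python3 - <<'E'
from h import *
s=r.grab_frame("side"); t=r.grab_frame("top"); print(r.state()["eef_pos"],r.state()["contact_force"])
show(s,"s2",100,80,340,260,3.3)
for b in blanks(t): print(b)
E
```

```text
[0.61216083 0.2103594  0.02795379] [0.80069965 0.17501079 0.96647412]
(array([143.,  69.]), 0.018, 1091.6, 332.6, 294.4, 12.1, -0.1)
(array([327., 234.]), 0.018, 483.8, -276.7, 159.1, 39.2, 0.5)
(array([110., 240.]), 0.018, 478.5, 424.6, 180.6, 22.1, 3.5)
(array([295., 243.]), 0.018, 459.7, -171.5, 159.2, 39.1, 4.1)
```

View pics/s2.png

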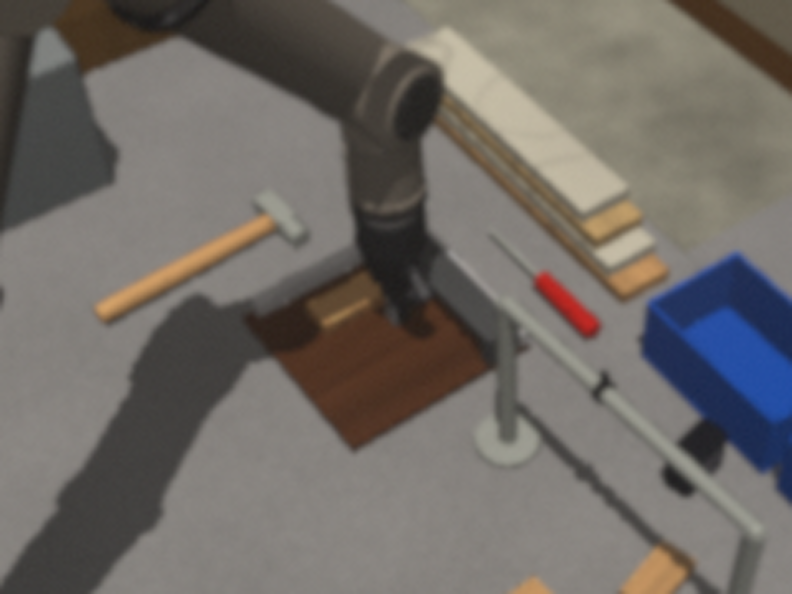

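>>> servo_tool:
  commands:
    - {"dr": [0, 0, 0], "translation": [0, 0.01, -0.001], "gripper": 0.0}
    - {"dr": [0, 0, 0], "translation": [0, 0.018, -0.001], "gripper": 0.0}
    - {"dr": [0, 0, 0], "translation": [-0.001, 0.026, -0.001], "gripper": 0.0}
    - {"dr": [0, 0, 0], "translation": [-0.001, 0.032, -0.001], "gripper": 0.0}
    - {"dr": [0, 0, 0], "translation": [-0.001, 0.036, -0.001], "gripper": 0.0}

```text
time_s: 8.62
eef_pos: [0.6112, 0.2467, 0.0271]
tcp_rot: [-0.003, 0.695, 0.719, -0.001]
contact_force: [-0.1, -1.6, 1.9]
gripper_width: 0.0001
```

>>> servo_tool:
  commands:
    - {"dr": [0, 0, 0], "translation": [0, 0.003, 0], "gripper": 0.0}
    - {"dr": [0, 0, 0], "translation": [0, 0.005, 0], "gripper": 0.0}
    - {"dr": [0, 0, 0], "translation": [0, 0.007, 0], "gripper": 0.0}

```text
time_s: 9.0
eef_pos: [0.6112, 0.2535, 0.0271]
tcp_rot: [-0.003, 0.695, 0.719, -0.002]
contact_force: [0.1, -0.9, 1.7]
gripper_width: -0.0001
```

>>> servo_tool:
  commands:
    - {"dr": [0, 0, 0], "translation": [0, 0.002, 0], "gripper": 0.0}
    - {"dr": [0, 0, 0], "translation": [0, 0.004, 0], "gripper": 0.0}

```text
time_s: 9.25
eef_pos: [0.6112, 0.2572, 0.0271]
tcp_rot: [-0.003, 0.695, 0.719, -0.002]
contact_force: [-0.0, -5.8, 3.3]
gripper_width: -0.0001
```

>>> servo_tool:
  commands:
    - {"dr": [0, 0, 0], "translation": [0, 0.002, 0], "gripper": 0.0}
    - {"dr": [0, 0, 0], "translation": [0, 0.003, 0], "gripper": 0.0}

```text
time_s: 9.5
eef_pos: [0.6112, 0.2572, 0.0271]
tcp_rot: [-0.002, 0.696, 0.718, -0.003]
contact_force: [-1.5, -7.9, 5.1]
gripper_width: -0.0001
```

>>> servo_tool:
  commands:
    - {"dr": [0, 0, 0], "translation": [0, -0.01, 0.0], "gripper": 0.0}
    - {"dr": [0, 0, 0], "translation": [-0.02, -0.03, 0.05], "gripper": 0.5}
    - {"dr": [0, 0, 0.04], "translation": [-0.06, -0.07, 0.07], "gripper": 0.8}
    - {"dr": [0, 0, 0.04], "translation": [-0.1, -0.115, 0.08], "gripper": 0.8}
    - {"dr": [0, 0, 0.04], "translation": [-0.13, -0.165, 0.09], "gripper": 0.8}

```text
time_s: 10.12
eef_pos: [0.4797, 0.0917, 0.1175]
tcp_rot: [-0.002, 0.681, 0.733, -0.003]
contact_force: [1.3, -1.1, 0.1]
gripper_width: 0.0683
```

>>> servo_tool:
  commands:
    - {"dr": [0, 0, 0], "translation": [-0.02, -0.06, 0], "gripper": 0.8}
    - {"dr": [0, 0, 0], "translation": [-0.022, -0.12, 0], "gripper": 0.8}
    - {"dr": [0, 0, 0], "translation": [-0.022, -0.18, 0], "gripper": 0.8}
    - {"dr": [0, 0, 0], "translation": [-0.022, -0.24, -0.02], "gripper": 0.8}

```text
time_s: 10.62
eef_pos: [0.4591, -0.1494, 0.099]
tcp_rot: [-0.001, 0.68, 0.733, -0.001]
contact_force: [1.7, 0.2, 0.3]
gripper_width: 0.0684
```

```bash
python3 - <<'E'
from h import *
s=r.grab_frame("side"); t=r.grab_frame("top"); print(r.state()["eef_pos"],r.state()["tcp_rot"])
show(t,"t3",125,155,240,260,5.5)
for f in (t,s):
  for b in blanks(f): print(b)
print(blanks(t,(.03,)))
E
```

```text
[ 0.45592644 -0.15453939  0.09696823] [-0.00170052  0.68447628  0.72902168 -0.00408983]
(array([143.,  69.]), 0.018, 1091.6, 332.6, 294.4, 12.1, -0.1)
(array([152., 206.]), 0.018, 592.4, 291.8, 118.2, 36.5, 0.9)
(array([111., 251.]), 0.018, 453.1, 422.4, 231.5, 23.5, 3.4)
(array([90.,  9.]), 0.018, 712.5, 1798.7, 432.4, 116.1, 0.2)
(array([163.,  52.]), 0.018, 821.0, 1096.3, 569.7, 85.5, 0.2)
(array([244., 275.]), 0.018, 458.5, -172.0, 160.9, 40.7, 4.1)
(array([272., 295.]), 0.018, 482.9, -277.2, 160.0, 41.2, 0.8)
[(array([143.,  69.]), 0.03, 1084.8, 328.9, 291.5, 11.9, -0.1), (array([152., 206.]), 0.03, 590.6, 288.6, 117.0, 36.2, 0.9), (array([111., 251.]), 0.03, 452.7, 417.8, 229.2, 23.3, 3.4)]
```

View pics/t3.png

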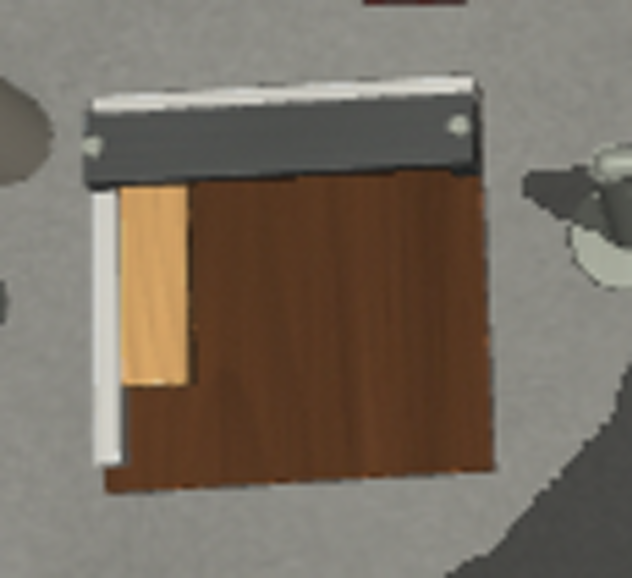

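>>> servo_tool:
  commands:
    - {"dr": [0, 0, 0.008], "translation": [0.003, -0.018, -0.04], "gripper": 0.8}
    - {"dr": [0, 0, 0.008], "translation": [0.003, -0.018, -0.075], "gripper": 0.8}
    - {"dr": [0, 0, 0.008], "translation": [0.003, -0.018, -0.084], "gripper": 0.8}
    - {"dr": [0, 0, 0.008], "translation": [0.003, -0.018, -0.084], "gripper": 0.8}

```text
time_s: 11.22
eef_pos: [0.459, -0.1719, 0.013]
tcp_rot: [-0.002, 0.681, 0.732, -0.004]
contact_force: [-0.0, -0.0, 0.5]
gripper_width: 0.0677
```

>>> servo_tool:
  commands:
    - {"dr": [0, 0, 0], "translation": [0, 0, 0], "gripper": 0.2}
    - {"dr": [0, 0, 0], "translation": [0, 0, 0], "gripper": 0.2}
    - {"dr": [0, 0, 0], "translation": [0, 0, 0], "gripper": 0.2}
    - {"dr": [0, 0, 0], "translation": [0, 0, 0.02], "gripper": 0.2}
    - {"dr": [0, 0, 0], "translation": [0, 0, 0.06], "gripper": 0.2}

```text
time_s: 11.85
eef_pos: [0.4583, -0.1714, 0.0735]
tcp_rot: [-0.003, 0.681, 0.732, -0.005]
contact_force: [-0.2, -0.1, -0.9]
gripper_width: 0.0392
```

>>> servo_tool:
  commands:
    - {"dr": [0, 0, 0], "translation": [0.0, 0.06, 0.0], "gripper": 0.2}
    - {"dr": [0, 0, 0], "translation": [0.0, 0.12, 0.0], "gripper": 0.2}
    - {"dr": [0, 0, -0.02], "translation": [0.0, 0.18, 0.0], "gripper": 0.2}
    - {"dr": [0, 0, -0.04], "translation": [0.02, 0.24, 0.0], "gripper": 0.2}
    - {"dr": [0, 0, -0.04], "translation": [0.05, 0.295, 0.0], "gripper": 0.2}

```text
time_s: 12.48
eef_pos: [0.5077, 0.1253, 0.0745]
tcp_rot: [-0.003, 0.695, 0.719, -0.004]
contact_force: [0.6, -1.1, 0.0]
gripper_width: 0.0391
```

>>> servo_tool:
  commands:
    - {"dr": [0, 0, 0], "translation": [0.035, 0.045, 0], "gripper": 0.2}
    - {"dr": [0, 0, 0], "translation": [0.045, 0.076, -0.01], "gripper": 0.2}
    - {"dr": [0, 0, 0], "translation": [0.045, 0.076, -0.035], "gripper": 0.2}
    - {"dr": [0, 0, 0], "translation": [0.045, 0.076, -0.047], "gripper": 0.2}
    - {"dr": [0, 0, 0], "translation": [0.045, 0.076, -0.047], "gripper": 0.2}

```text
time_s: 13.1
eef_pos: [0.5524, 0.2008, 0.0275]
tcp_rot: [-0.003, 0.695, 0.719, -0.004]
contact_force: [0.5, -0.5, -1.1]
gripper_width: 0.039
```

>>> servo_tool:
  commands:
    - {"dr": [0, 0, 0], "translation": [0.0, 0.0, -0.002], "gripper": 0.2}
    - {"dr": [0, 0, 0], "translation": [0.02, 0.0006, -0.002], "gripper": 0.2}
    - {"dr": [0, 0, 0], "translation": [0.04, 0.0012, -0.002], "gripper": 0.2}
    - {"dr": [0, 0, 0], "translation": [0.055, 0.0017, -0.002], "gripper": 0.2}
    - {"dr": [0, 0, 0], "translation": [0.058, 0.0018, -0.002], "gripper": 0.2}

```text
time_s: 13.72
eef_pos: [0.6114, 0.2021, 0.0262]
tcp_rot: [-0.003, 0.696, 0.718, -0.004]
contact_force: [-4.2, -0.7, 8.6]
gripper_width: 0.0387
```

>>> servo_tool:
  commands:
    - {"dr": [0, 0, 0], "translation": [0.002, 0, 0], "gripper": 0.2}
    - {"dr": [0, 0, 0], "translation": [0.004, 0, 0], "gripper": 0.2}
    - {"dr": [0, 0, 0], "translation": [0.006, 0, 0], "gripper": 0.2}

```text
time_s: 14.1
eef_pos: [0.6141, 0.2019, 0.0261]
tcp_rot: [-0.005, 0.696, 0.718, -0.007]
contact_force: [-13.1, -1.3, 14.7]
gripper_width: 0.0388
```

>>> servo_tool:
  commands:
    - {"dr": [0, 0, 0], "translation": [0, 0, 0], "gripper": 0.6}
    - {"dr": [0, 0, 0], "translation": [0, 0, 0.002], "gripper": 0.6}
    - {"dr": [0, 0, 0], "translation": [-0.002, 0, 0.03], "gripper": 0.6}
    - {"dr": [0, 0, 0], "translation": [-0.003, -0.01, 0.045], "gripper": 0.0}
    - {"dr": [0, 0, 0], "translation": [-0.003, -0.05, 0.045], "gripper": 0.0}

```text
time_s: 14.72
eef_pos: [0.6122, 0.1544, 0.0728]
tcp_rot: [-0.005, 0.694, 0.72, -0.005]
contact_force: [0.4, -0.2, -0.2]
gripper_width: 0.0154
```

>>> servo_tool:
  commands:
    - {"dr": [0, 0, 0], "translation": [0, 0, 0], "gripper": 0.0}
    - {"dr": [0, 0, 0], "translation": [0, 0, -0.02], "gripper": 0.0}
    - {"dr": [0, 0, 0], "translation": [0, 0, -0.045], "gripper": 0.0}
    - {"dr": [0, 0, 0], "translation": [0, 0, -0.045], "gripper": 0.0}

```text
time_s: 15.22
eef_pos: [0.6107, 0.1549, 0.0253]
tcp_rot: [-0.005, 0.694, 0.72, -0.006]
contact_force: [-0.7, -0.3, -0.4]
gripper_width: -0.0001
```

>>> servo_tool:
  commands:
    - {"dr": [0, 0, 0], "translation": [0, 0.012, 0], "gripper": 0.0}
    - {"dr": [0, 0, 0], "translation": [0, 0.022, 0], "gripper": 0.0}
    - {"dr": [0, 0, 0], "translation": [-0.001, 0.032, 0], "gripper": 0.0}
    - {"dr": [0, 0, 0], "translation": [-0.001, 0.042, 0], "gripper": 0.0}
    - {"dr": [0, 0, 0], "translation": [-0.001, 0.05, 0], "gripper": 0.0}

```text
time_s: 15.85
eef_pos: [0.61, 0.2059, 0.0256]
tcp_rot: [-0.005, 0.693, 0.72, -0.006]
contact_force: [1.4, -0.4, -0.2]
gripper_width: -0.0
```

>>> servo_tool:
  commands:
    - {"dr": [0, 0, 0], "translation": [0, 0.004, 0.001], "gripper": 0.0}
    - {"dr": [0, 0, 0], "translation": [0, 0.007, 0.001], "gripper": 0.0}
    - {"dr": [0, 0, 0], "translation": [0, 0.01, 0.001], "gripper": 0.0}
    - {"dr": [0, 0, 0], "translation": [0, 0.012, 0.001], "gripper": 0.0}
    - {"dr": [0, 0, 0], "translation": [0, 0.014, 0.001], "gripper": 0.0}

```text
time_s: 16.48
eef_pos: [0.6106, 0.2172, 0.0268]
tcp_rot: [-0.004, 0.694, 0.72, -0.007]
contact_force: [-0.0, -8.1, 4.1]
gripper_width: -0.0003
```

>>> servo_tool:
  commands:
    - {"dr": [0, 0, 0], "translation": [0, -0.01, 0.0], "gripper": 0.0}
    - {"dr": [0, 0, 0], "translation": [-0.02, -0.03, 0.05], "gripper": 0.5}
    - {"dr": [0.0045, -0.0155, -0.024], "translation": [-0.06, -0.07, 0.07], "gripper": 0.8}
    - {"dr": [0.0045, -0.0155, -0.024], "translation": [-0.1, -0.115, 0.08], "gripper": 0.8}
    - {"dr": [0.0045, -0.0155, -0.024], "translation": [-0.13, -0.165, 0.08], "gripper": 0.8}

```text
time_s: 17.1
eef_pos: [0.4792, 0.0515, 0.1075]
tcp_rot: [-0.0, 0.702, 0.712, 0.001]
contact_force: [1.8, -0.3, -0.4]
gripper_width: 0.0683
```

>>> servo_tool:
  commands:
    - {"dr": [0, 0, 0], "translation": [0, -0.06, 0], "gripper": 0.8}
    - {"dr": [0, 0, 0], "translation": [0, -0.12, 0], "gripper": 0.8}
    - {"dr": [0, 0, 0], "translation": [0, -0.18, 0], "gripper": 0.8}
    - {"dr": [0, 0, 0], "translation": [0, -0.24, 0], "gripper": 0.8}
    - {"dr": [0, 0, 0], "translation": [0, -0.3, 0], "gripper": 0.8}

```text
time_s: 17.73
eef_pos: [0.4789, -0.2501, 0.1076]
tcp_rot: [-0.0, 0.702, 0.712, 0.002]
contact_force: [1.9, 0.6, -0.2]
gripper_width: 0.0683
```

```bash
python3 - <<'E'
from h import *
s=r.grab_frame("side"); t=r.grab_frame("top"); print(r.state()["eef_pos"],r.state()["tcp_rot"])
show(t,"t4",125,155,240,260,5.5)
for f in (t,s):
  for b in blanks(f): print(b)
E
```

```text
[ 0.47755855 -0.25656447  0.10814421] [1.71423083e-03 7.06020488e-01 7.08189237e-01 3.69463643e-04]
(array([143.,  69.]), 0.018, 1091.6, 332.6, 294.5, 12.1, -0.1)
(array([159., 207.]), 0.018, 591.2, 270.4, 123.7, 78.8, 1.2)
(array([111., 252.]), 0.018, 453.1, 422.4, 231.5, 23.6, 3.4)
(array([88., 10.]), 0.018, 692.1, 1798.8, 473.6, 118.4, -0.0)
(array([167.,  50.]), 0.018, 844.8, 1097.4, 521.7, 85.9, -0.1)
(array([271., 296.]), 0.018, 482.7, -277.5, 160.6, 41.3, 0.6)
```

View pics/t4.png

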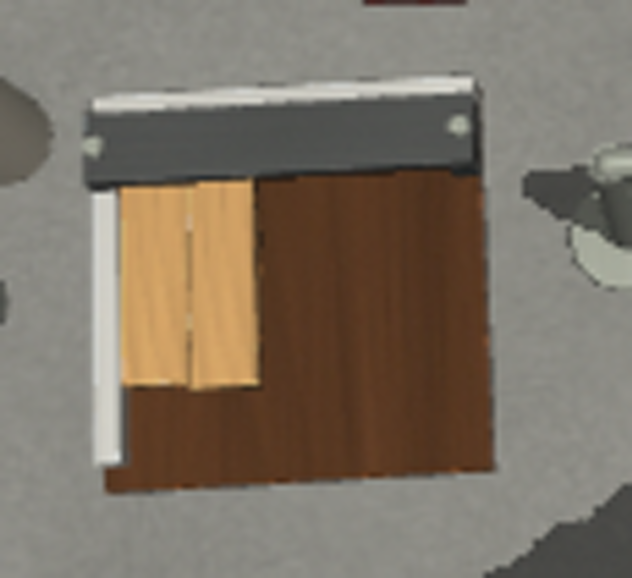

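>>> servo_tool:
  commands:
    - {"dr": [0, 0, 0.009], "translation": [0.005, -0.0205, -0.04], "gripper": 0.8}
    - {"dr": [0, 0, 0.009], "translation": [0.005, -0.0205, -0.08], "gripper": 0.8}
    - {"dr": [0, 0, 0.009], "translation": [0.005, -0.0205, -0.095], "gripper": 0.8}
    - {"dr": [0, 0, 0.009], "translation": [0.005, -0.0205, -0.095], "gripper": 0.8}

```text
time_s: 18.32
eef_pos: [0.4821, -0.2761, 0.0126]
tcp_rot: [0.001, 0.703, 0.712, 0.0]
contact_force: [0.2, 0.1, 0.7]
gripper_width: 0.0682
```

>>> servo_tool:
  commands:
    - {"dr": [0, 0, 0], "translation": [0, 0, 0], "gripper": 0.2}
    - {"dr": [0, 0, 0], "translation": [0, 0, 0], "gripper": 0.2}
    - {"dr": [0, 0, 0], "translation": [0, 0, 0], "gripper": 0.2}
    - {"dr": [0, 0, 0], "translation": [0, 0, 0.02], "gripper": 0.2}
    - {"dr": [0, 0, 0], "translation": [0, 0, 0.06], "gripper": 0.2}

```text
time_s: 18.95
eef_pos: [0.4812, -0.2754, 0.0728]
tcp_rot: [-0.0, 0.702, 0.712, -0.0]
contact_force: [1.2, 0.4, -0.8]
gripper_width: 0.039
```

>>> servo_tool:
  commands:
    - {"dr": [0, 0, 0], "translation": [-0.01, 0.06, 0.0], "gripper": 0.2}
    - {"dr": [0, 0, 0], "translation": [-0.01, 0.12, 0.0], "gripper": 0.2}
    - {"dr": [0, 0, 0.017], "translation": [-0.01, 0.18, 0.0], "gripper": 0.2}
    - {"dr": [0, 0, 0.017], "translation": [-0.01, 0.24, 0.0], "gripper": 0.2}
    - {"dr": [0, 0, 0.017], "translation": [-0.01, 0.3, 0.0], "gripper": 0.2}

```text
time_s: 19.58
eef_pos: [0.4715, 0.0267, 0.0736]
tcp_rot: [0.0, 0.696, 0.718, 0.001]
contact_force: [1.1, -0.4, -1.5]
gripper_width: 0.0389
```

>>> servo_tool:
  commands:
    - {"dr": [0, 0, 0], "translation": [0.02, 0.055, 0], "gripper": 0.2}
    - {"dr": [0, 0, 0], "translation": [0.05, 0.105, 0], "gripper": 0.2}
    - {"dr": [0, 0, 0], "translation": [0.081, 0.136, -0.015], "gripper": 0.2}
    - {"dr": [0, 0, 0], "translation": [0.081, 0.136, -0.04], "gripper": 0.2}
    - {"dr": [0, 0, 0], "translation": [0.081, 0.136, -0.046], "gripper": 0.2}

```text
time_s: 20.2
eef_pos: [0.5514, 0.1628, 0.0267]
tcp_rot: [-0.0, 0.696, 0.718, -0.0]
contact_force: [-0.9, -0.0, -0.9]
gripper_width: 0.0394
```

>>> servo_tool:
  commands:
    - {"dr": [0, 0, 0], "translation": [0.0, 0.0, -0.0015], "gripper": 0.2}
    - {"dr": [0, 0, 0], "translation": [0.02, 0.0006, -0.0015], "gripper": 0.2}
    - {"dr": [0, 0, 0], "translation": [0.04, 0.0012, -0.0015], "gripper": 0.2}
    - {"dr": [0, 0, 0], "translation": [0.055, 0.0017, -0.0015], "gripper": 0.2}
    - {"dr": [0, 0, 0], "translation": [0.059, 0.0018, -0.0015], "gripper": 0.2}

```text
time_s: 20.82
eef_pos: [0.611, 0.164, 0.0262]
tcp_rot: [-0.0, 0.696, 0.718, -0.0]
contact_force: [-6.8, -1.3, 12.4]
gripper_width: 0.0387
```

>>> servo_tool:
  commands:
    - {"dr": [0, 0, 0], "translation": [0.002, 0, 0], "gripper": 0.2}
    - {"dr": [0, 0, 0], "translation": [0.004, 0, 0], "gripper": 0.2}
    - {"dr": [0, 0, 0], "translation": [0.006, 0, 0], "gripper": 0.2}

```text
time_s: 21.2
eef_pos: [0.6141, 0.1638, 0.0262]
tcp_rot: [-0.002, 0.696, 0.718, -0.003]
contact_force: [-12.5, -0.5, 14.2]
gripper_width: 0.0388
```

>>> servo_tool:
  commands:
    - {"dr": [0, 0, 0], "translation": [0, 0, 0], "gripper": 0.6}
    - {"dr": [0, 0, 0], "translation": [0, 0, 0.002], "gripper": 0.6}
    - {"dr": [0, 0, 0], "translation": [-0.002, 0, 0.03], "gripper": 0.6}
    - {"dr": [0, 0, 0], "translation": [-0.003, -0.01, 0.045], "gripper": 0.0}
    - {"dr": [0, 0, 0], "translation": [-0.003, -0.05, 0.045], "gripper": 0.0}

```text
time_s: 21.82
eef_pos: [0.6123, 0.1162, 0.0728]
tcp_rot: [-0.002, 0.695, 0.719, -0.001]
contact_force: [-0.3, 0.3, -1.3]
gripper_width: 0.0154
```

>>> servo_tool:
  commands:
    - {"dr": [0, 0, 0], "translation": [0, 0, 0], "gripper": 0.0}
    - {"dr": [0, 0, 0], "translation": [0, 0, -0.02], "gripper": 0.0}
    - {"dr": [0, 0, 0], "translation": [0, 0, -0.045], "gripper": 0.0}
    - {"dr": [0, 0, 0], "translation": [0, 0, -0.045], "gripper": 0.0}

```text
time_s: 22.32
eef_pos: [0.6108, 0.1168, 0.0253]
tcp_rot: [-0.003, 0.694, 0.72, -0.002]
contact_force: [0.2, -0.1, 0.7]
gripper_width: -0.0002
```

>>> servo_tool:
  commands:
    - {"dr": [0, 0, 0], "translation": [0, 0.012, 0], "gripper": 0.0}
    - {"dr": [0, 0, 0], "translation": [0, 0.022, 0], "gripper": 0.0}
    - {"dr": [0, 0, 0], "translation": [-0.001, 0.032, 0], "gripper": 0.0}
    - {"dr": [0, 0, 0], "translation": [-0.001, 0.042, 0], "gripper": 0.0}
    - {"dr": [0, 0, 0], "translation": [-0.001, 0.05, 0], "gripper": 0.0}

```text
time_s: 22.95
eef_pos: [0.6103, 0.1679, 0.0257]
tcp_rot: [-0.003, 0.694, 0.72, -0.001]
contact_force: [0.5, -0.9, -0.7]
gripper_width: -0.0001
```

>>> servo_tool:
  commands:
    - {"dr": [0, 0, 0], "translation": [0, 0.004, 0.001], "gripper": 0.0}
    - {"dr": [0, 0, 0], "translation": [0, 0.007, 0.001], "gripper": 0.0}
    - {"dr": [0, 0, 0], "translation": [0, 0.01, 0.001], "gripper": 0.0}
    - {"dr": [0, 0, 0], "translation": [0, 0.012, 0.001], "gripper": 0.0}
    - {"dr": [0, 0, 0], "translation": [0, 0.014, 0.001], "gripper": 0.0}

```text
time_s: 23.58
eef_pos: [0.6119, 0.1773, 0.027]
tcp_rot: [-0.0, 0.695, 0.719, -0.002]
contact_force: [3.9, -11.7, 1.1]
gripper_width: 0.0004
```

>>> servo_tool:
  commands:
    - {"dr": [0, 0, 0], "translation": [0, -0.01, 0.0], "gripper": 0.0}
    - {"dr": [0, 0, 0], "translation": [-0.01, -0.015, 0.045], "gripper": 0.0}
    - {"dr": [0, 0, 0], "translation": [-0.06, 0.01, 0.045], "gripper": 0.0}
    - {"dr": [0, 0, 0], "translation": [-0.107, 0.026, 0.045], "gripper": 0.0}
    - {"dr": [0, 0, 0], "translation": [-0.107, 0.026, 0.03], "gripper": 0.0}

```text
time_s: 24.2
eef_pos: [0.5015, 0.2057, 0.0573]
tcp_rot: [-0.002, 0.694, 0.72, -0.002]
contact_force: [0.1, 0.6, 0.1]
gripper_width: 0.0
```

>>> servo_tool:
  commands:
    - {"dr": [0, 0, 0], "translation": [0, 0, -0.03], "gripper": 0.0}
    - {"dr": [0, 0, 0], "translation": [0, 0, -0.03], "gripper": 0.0}

```text
time_s: 24.45
eef_pos: [0.5003, 0.2048, 0.0256]
tcp_rot: [-0.003, 0.694, 0.72, -0.004]
contact_force: [-0.4, -0.2, 0.8]
gripper_width: -0.0
```

```bash
python3 - <<'E'
from h import *
s=r.grab_frame("side"); print(r.state()["eef_pos"],r.state()["tcp_rot"],r.state()["contact_force"])
show(s,"s5",100,80,340,260,3.3)
E
```

```text
[0.50139195 0.20494345 0.02664862] [-0.00213709  0.69403691  0.71992956 -0.00310422] [-0.20873208  0.02977568  0.75689716]
```

View pics/s5.png

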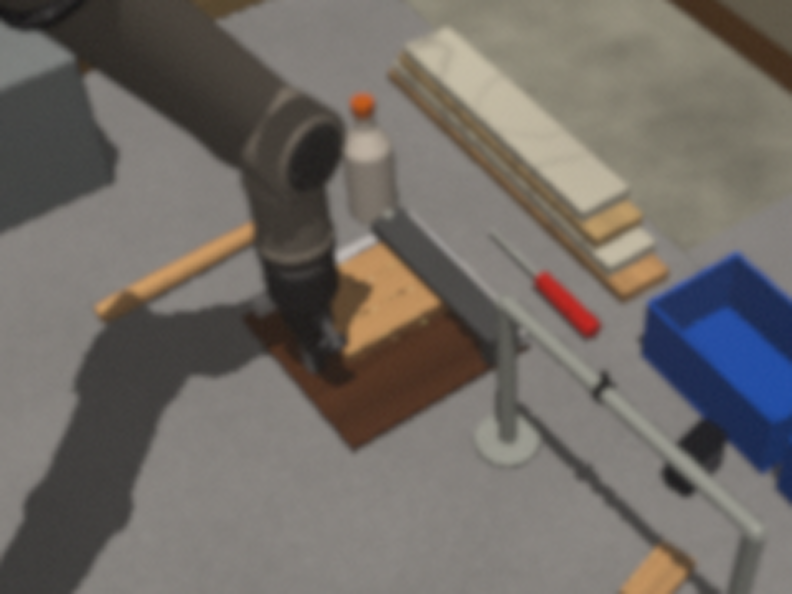

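Behind blank 3's near end; push +x, expected contact at x ≈ 0.522.

>>> servo_tool:
  commands:
    - {"dr": [0, 0, 0], "translation": [0.01, 0, 0], "gripper": 0.0}
    - {"dr": [0, 0, 0], "translation": [0.018, 0, 0], "gripper": 0.0}
    - {"dr": [0, 0, 0], "translation": [0.021, 0, 0], "gripper": 0.0}
    - {"dr": [0, 0, 0], "translation": [0.024, 0, 0], "gripper": 0.0}
    - {"dr": [0, 0, 0], "translation": [0.027, 0, 0], "gripper": 0.0}

```text
time_s: 25.12
eef_pos: [0.5231, 0.2046, 0.0261]
tcp_rot: [-0.006, 0.694, 0.72, -0.008]
contact_force: [-19.0, -0.7, 14.0]
gripper_width: -0.0002
```

>>> servo_tool:
  commands:
    - {"dr": [0, 0, 0], "translation": [-0.012, 0, 0], "gripper": 0.0}
    - {"dr": [0, 0, 0], "translation": [-0.012, 0.02, 0], "gripper": 0.0}
    - {"dr": [0, 0, 0], "translation": [-0.012, 0.039, 0], "gripper": 0.0}
    - {"dr": [0, 0, 0], "translation": [-0.006, 0.039, 0], "gripper": 0.0}
    - {"dr": [0, 0, 0], "translation": [-0.002, 0.039, 0], "gripper": 0.0}

```text
time_s: 25.75
eef_pos: [0.5215, 0.2437, 0.026]
tcp_rot: [-0.005, 0.694, 0.72, -0.008]
contact_force: [-2.5, 1.0, 2.5]
gripper_width: -0.0001
```

>>> servo_tool:
  commands:
    - {"dr": [0, 0, 0], "translation": [0.002, 0, 0], "gripper": 0.0}
    - {"dr": [0, 0, 0], "translation": [0.004, 0, 0], "gripper": 0.0}
    - {"dr": [0, 0, 0], "translation": [0.005, 0, 0], "gripper": 0.0}

```text
time_s: 26.12
eef_pos: [0.5216, 0.2434, 0.0255]
tcp_rot: [-0.009, 0.693, 0.721, -0.012]
contact_force: [-16.2, 1.6, 13.8]
gripper_width: -0.0
```

Now blank 1 (y ≈ 0.284), correcting the tool's small tilt.

>>> servo_tool:
  commands:
    - {"dr": [0, 0, 0], "translation": [-0.013, 0, 0], "gripper": 0.0}
    - {"dr": [0, -0.02, 0], "translation": [-0.013, 0.02, 0.001], "gripper": 0.0}
    - {"dr": [0, -0.02, 0], "translation": [-0.013, 0.039, 0.001], "gripper": 0.0}
    - {"dr": [0, -0.02, 0], "translation": [-0.007, 0.039, 0.001], "gripper": 0.0}
    - {"dr": [0, -0.02, 0], "translation": [-0.003, 0.039, 0.001], "gripper": 0.0}

```text
time_s: 26.75
eef_pos: [0.5196, 0.2815, 0.0265]
tcp_rot: [-0.001, 0.694, 0.72, -0.005]
contact_force: [-0.2, 0.1, -0.1]
gripper_width: 0.0005
```

>>> servo_tool:
  commands:
    - {"dr": [0, 0, 0], "translation": [0.002, 0, 0], "gripper": 0.0}
    - {"dr": [0, 0, 0], "translation": [0.004, 0, 0], "gripper": 0.0}
    - {"dr": [0, 0, 0], "translation": [0.006, 0, 0], "gripper": 0.0}

```text
time_s: 27.12
eef_pos: [0.5208, 0.2807, 0.026]
tcp_rot: [-0.004, 0.693, 0.72, -0.009]
contact_force: [-17.2, -0.5, 15.6]
gripper_width: -0.0002
```

>>> servo_tool:
  commands:
    - {"dr": [0, 0, 0], "translation": [-0.012, 0, 0], "gripper": 0.0}
    - {"dr": [0, 0, 0], "translation": [-0.015, 0, 0.06], "gripper": 0.2}
    - {"dr": [0, -0.012, 0], "translation": [-0.03, -0.05, 0.12], "gripper": 0.4}
    - {"dr": [0, -0.012, 0], "translation": [-0.04, -0.1, 0.17], "gripper": 0.5}
    - {"dr": [0, -0.012, 0], "translation": [-0.05, -0.15, 0.22], "gripper": 0.5}

```text
time_s: 27.75
eef_pos: [0.4754, 0.1529, 0.2228]
tcp_rot: [0.001, 0.694, 0.72, -0.005]
contact_force: [1.0, -0.0, 1.1]
gripper_width: 0.0427
```

>>> servo_tool:
  commands:
    - {"dr": [0, 0, 0], "translation": [0, -0.06, 0.01], "gripper": 0.5}
    - {"dr": [0, 0, 0], "translation": [0, -0.12, 0.02], "gripper": 0.5}
    - {"dr": [0, 0, 0], "translation": [0, -0.18, 0.03], "gripper": 0.5}
    - {"dr": [0, 0, 0], "translation": [0, -0.24, 0.04], "gripper": 0.5}
    - {"dr": [0, 0, 0], "translation": [0, -0.3, 0.05], "gripper": 0.5}

```text
time_s: 28.38
eef_pos: [0.4746, -0.1496, 0.2732]
tcp_rot: [0.001, 0.694, 0.72, -0.004]
contact_force: [1.6, -0.9, -0.4]
gripper_width: 0.0426
```

```bash
python3 - <<'E'
from h import *
t=r.grab_frame("top");s=r.grab_frame("side"); st=r.state();print(st["eef_pos"],st["tcp_rot"],st["qpos"])
show(t,"t6",125,155,240,260,5.5);show(s,"s6",130,90,370,270,3.3)
for b in blanks(t,(.03,)): print(b)
def jw(P,q=(.590,.207,.030)):
    c,sn=np.cos(q[2]),np.sin(q[2]); P=np.array(P); return [q[0]+c*P[0]-sn*P[1],q[1]+sn*P[0]+c*P[1],P[2]]
E
```

```text
[ 0.47420008 -0.15514363  0.27427007] [ 0.00266178  0.69815726  0.71592408 -0.00469816] [-0.36097353  0.16039267  0.61900867  1.96171802 -0.09452077  1.05085496
  1.89493812]
(array([143.,  69.]), 0.03, 1084.8, 328.9, 291.5, 11.9, -0.1)
(array([165., 206.]), 0.03, 592.3, 246.2, 120.4, 120.4, 1.2)
(array([111., 252.]), 0.03, 452.7, 417.9, 229.2, 23.0, 3.4)
```

View pics/t6.png

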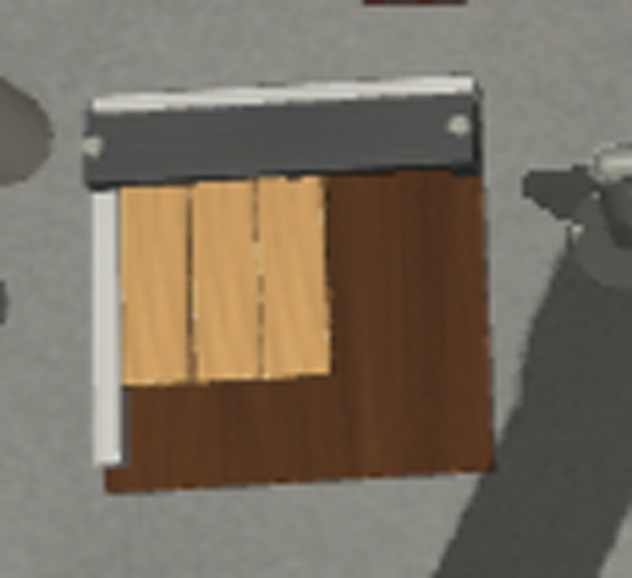

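View pics/s6.png

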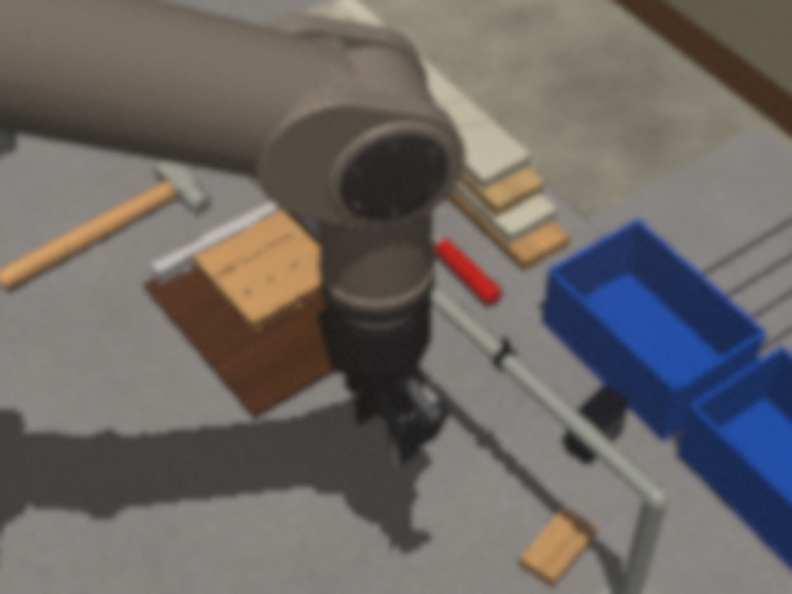

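>>> servo_tool:
  commands:
    - {"dr": [0, 0, 0], "translation": [0, 0.06, 0], "gripper": 0.0}
    - {"dr": [0, 0, 0], "translation": [0, 0.12, -0.03], "gripper": 0.0}
    - {"dr": [0, 0, 0], "translation": [0, 0.18, -0.06], "gripper": 0.0}
    - {"dr": [0, 0, 0], "translation": [0.01, 0.24, -0.1], "gripper": 0.0}
    - {"dr": [0, 0, 0], "translation": [0.04, 0.29, -0.13], "gripper": 0.0}

```text
time_s: 29.1
eef_pos: [0.505, 0.1196, 0.1536]
tcp_rot: [0.002, 0.698, 0.716, -0.005]
contact_force: [1.3, -0.5, 0.8]
gripper_width: 0.0001
```

>>> servo_tool:
  commands:
    - {"dr": [0, 0.008, 0.015], "translation": [0.04, 0.02, -0.03], "gripper": 0.0}
    - {"dr": [0, 0.008, 0.015], "translation": [0.08, 0.02, -0.06], "gripper": 0.0}
    - {"dr": [0, 0.008, 0.015], "translation": [0.097, 0.02, -0.075], "gripper": 0.0}
    - {"dr": [0, 0.008, 0.015], "translation": [0.097, 0.02, -0.1], "gripper": 0.0}

```text
time_s: 29.6
eef_pos: [0.6037, 0.1391, 0.0529]
tcp_rot: [0.0, 0.693, 0.721, -0.007]
contact_force: [-0.4, 0.7, -0.2]
gripper_width: 0.0002
```

>>> servo_tool:
  commands:
    - {"dr": [0, 0, -0.008], "translation": [0.006, 0.01, -0.02], "gripper": 0.0}
    - {"dr": [0, 0, -0.008], "translation": [0.006, 0.015, -0.026], "gripper": 0.0}
    - {"dr": [0, 0, -0.008], "translation": [0.006, 0.028, -0.026], "gripper": 0.0}
    - {"dr": [0, 0, -0.008], "translation": [0.006, 0.035, -0.026], "gripper": 0.0}
    - {"dr": [0, 0, -0.008], "translation": [0.006, 0.039, -0.026], "gripper": 0.0}

```text
time_s: 30.22
eef_pos: [0.6096, 0.177, 0.0277]
tcp_rot: [0.001, 0.696, 0.718, -0.007]
contact_force: [-2.2, -7.6, 3.5]
gripper_width: 0.0002
```

>>> servo_tool:
  commands:
    - {"dr": [0, 0, 0], "translation": [0, 0.002, 0], "gripper": 0.0}
    - {"dr": [0, 0, 0], "translation": [0, 0.004, 0], "gripper": 0.0}

```text
time_s: 30.48
eef_pos: [0.6093, 0.1772, 0.028]
tcp_rot: [0.002, 0.697, 0.717, -0.009]
contact_force: [-1.6, -10.5, 0.1]
gripper_width: 0.0003
```

>>> servo_tool:
  commands:
    - {"dr": [0, 0, 0], "translation": [0, -0.01, 0.0], "gripper": 0.0}
    - {"dr": [0, 0, 0], "translation": [-0.02, -0.02, 0.05], "gripper": 0.2}
    - {"dr": [0, -0.01, -0.05], "translation": [-0.06, -0.03, 0.1], "gripper": 0.5}
    - {"dr": [0, -0.01, -0.1], "translation": [-0.1, -0.04, 0.15], "gripper": 0.5}
    - {"dr": [0, -0.01, -0.1], "translation": [-0.135, -0.06, 0.2], "gripper": 0.5}

```text
time_s: 31.1
eef_pos: [0.4766, 0.1194, 0.2247]
tcp_rot: [0.005, 0.732, 0.682, -0.005]
contact_force: [1.4, 0.8, 0.9]
gripper_width: 0.0426
```

>>> servo_tool:
  commands:
    - {"dr": [0, 0, 0], "translation": [0, -0.06, 0.02], "gripper": 0.5}
    - {"dr": [0, 0, 0], "translation": [0, -0.12, 0.04], "gripper": 0.5}
    - {"dr": [0, 0, 0], "translation": [0, -0.18, 0.05], "gripper": 0.5}
    - {"dr": [0, 0, 0], "translation": [0, -0.24, 0.05], "gripper": 0.5}
    - {"dr": [0, 0, 0], "translation": [0, -0.3, 0.05], "gripper": 0.5}

```text
time_s: 31.72
eef_pos: [0.4766, -0.1825, 0.2757]
tcp_rot: [0.006, 0.732, 0.682, -0.004]
contact_force: [1.0, -0.3, -1.4]
gripper_width: 0.043
```

>>> servo_tool:
  commands:
    - {"dr": [0, 0, 0], "translation": [0, -0.06, 0], "gripper": 0.5}
    - {"dr": [0, 0, 0], "translation": [0, -0.12, 0], "gripper": 0.5}

```text
time_s: 31.98
eef_pos: [0.4765, -0.3044, 0.2765]
tcp_rot: [0.006, 0.731, 0.682, -0.003]
contact_force: [0.6, 0.5, -0.2]
gripper_width: 0.0426
```

```bash
python3 - <<'E'
from h import *
t=r.grab_frame("top");s=r.grab_frame("side"); st=r.state();print(st["eef_pos"],st["tcp_rot"],st["qpos"])
show(t,"t7",110,150,430,310,2.5);show(s,"s7",130,90,370,350,2.3)
for b in blanks(t,(.03,)): print(b)
E
```

```text
[ 0.47398829 -0.31035423  0.27685486] [ 0.00781876  0.73513262  0.67786254 -0.00461134] [-0.15112705  0.31750648  0.77311562  1.82682614 -0.23520972  1.08200535
  2.19537788]
(array([143.,  69.]), 0.03, 1084.8, 328.9, 291.6, 11.9, -0.1)
(array([165., 206.]), 0.03, 592.5, 247.5, 120.0, 117.7, 1.2)
(array([111., 252.]), 0.03, 452.7, 417.8, 229.2, 23.3, 3.4)
```

View pics/t7.png

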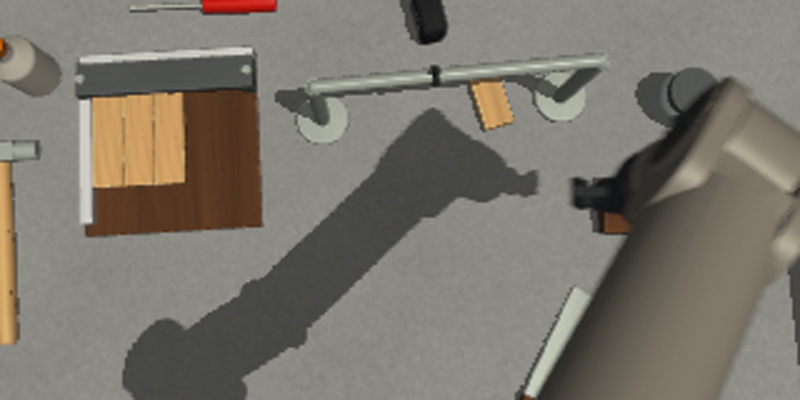

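View pics/s7.png

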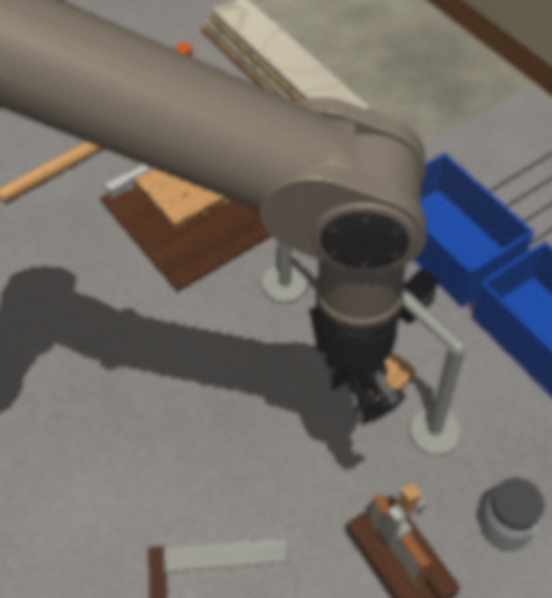

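>>> servo_tool:
  commands:
    - {"dr": [0.018, 0.004, 0.013], "translation": [0.0104, -0.05, 0], "gripper": 0.5}
    - {"dr": [0.018, 0.004, 0.013], "translation": [0.0104, -0.1, 0], "gripper": 0.5}
    - {"dr": [0.018, 0.004, 0.013], "translation": [0.0104, -0.101, -0.02], "gripper": 0.5}
    - {"dr": [0.018, 0.004, 0.013], "translation": [0.0104, -0.101, -0.04], "gripper": 0.5}
    - {"dr": [0.018, 0.004, 0.013], "translation": [0.0104, -0.101, -0.05], "gripper": 0.5}

```text
time_s: 32.7
eef_pos: [0.4846, -0.4089, 0.2249]
tcp_rot: [-0.002, 0.73, 0.683, 0.001]
contact_force: [0.2, 0.8, -0.5]
gripper_width: 0.0431
```

```bash
python3 - <<'E'
from h import *
t=r.grab_frame("top");s=r.grab_frame("side"); st=r.state();print(st["eef_pos"],st["tcp_rot"],st["qpos"][6])
show(s,"s8",250,240,370,360,5)
E
```

```text
[ 0.48451616 -0.40919903  0.22537771] [-1.52045251e-03  7.30041343e-01  6.83401242e-01  2.59422863e-04] 2.4417627302391427
```

View pics/s8.png

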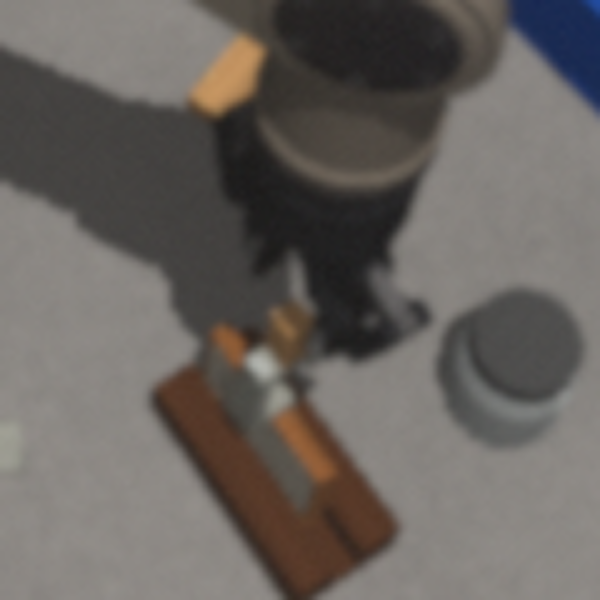

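>>> servo_tool:
  commands:
    - {"dr": [0, 0, 0], "translation": [0, -0.0025, -0.015], "gripper": 0.5}
    - {"dr": [0, 0, 0], "translation": [0, -0.0025, -0.03], "gripper": 0.5}
    - {"dr": [0, 0, 0], "translation": [0, -0.0025, -0.042], "gripper": 0.5}
    - {"dr": [0, 0, 0], "translation": [0, -0.0025, -0.049], "gripper": 0.5}

```text
time_s: 33.3
eef_pos: [0.4843, -0.4115, 0.1753]
tcp_rot: [-0.002, 0.73, 0.683, 0.0]
contact_force: [0.5, 1.0, 0.2]
gripper_width: 0.043
```

>>> servo_tool:
  commands:
    - {"dr": [0, 0, 0], "translation": [0, 0, 0], "gripper": 0.1}
    - {"dr": [0, 0, 0], "translation": [0, 0, 0], "gripper": 0.05}
    - {"dr": [0, 0, 0], "translation": [0, 0, 0], "gripper": 0.05}
    - {"dr": [0, 0, 0], "translation": [0, 0, 0], "gripper": 0.05}

```text
time_s: 33.8
eef_pos: [0.4843, -0.4115, 0.1754]
tcp_rot: [-0.002, 0.73, 0.683, 0.0]
contact_force: [-0.5, 0.1, -1.0]
gripper_width: 0.0154
```

>>> servo_tool:
  commands:
    - {"dr": [0, 0, 0], "translation": [0, 0, 0.015], "gripper": 0.05}
    - {"dr": [0, 0, 0], "translation": [0, 0, 0.04], "gripper": 0.05}
    - {"dr": [0, 0, 0], "translation": [0, 0, 0.07], "gripper": 0.05}
    - {"dr": [0, 0, 0], "translation": [0, 0, 0.1], "gripper": 0.05}
    - {"dr": [0, 0, 0], "translation": [0, 0, 0.104], "gripper": 0.05}

```text
time_s: 34.42
eef_pos: [0.485, -0.4128, 0.2826]
tcp_rot: [0.001, 0.73, 0.683, 0.001]
contact_force: [-0.8, -0.1, -1.6]
gripper_width: 0.0155
```

>>> servo_tool:
  commands:
    - {"dr": [0, 0, 0.03], "translation": [0.01, 0.04, 0], "gripper": 0.05}
    - {"dr": [0, 0, 0.06], "translation": [0.03, 0.08, 0], "gripper": 0.05}
    - {"dr": [0, 0, 0.09], "translation": [0.05, 0.12, 0], "gripper": 0.05}
    - {"dr": [0, 0, 0.127], "translation": [0.066, 0.16, 0], "gripper": 0.05}
    - {"dr": [0, 0, 0.127], "translation": [0.066, 0.185, 0], "gripper": 0.05}

```text
time_s: 35.05
eef_pos: [0.5521, -0.2245, 0.2816]
tcp_rot: [-0.0, 0.684, 0.73, 0.001]
contact_force: [-0.2, 0.2, -1.5]
gripper_width: 0.0154
```

```bash
python3 - <<'E'
from h import *
t=r.grab_frame("top");s=r.grab_frame("side"); st=r.state();print(st["eef_pos"],st["tcp_rot"],st["contact_force"],st["qpos"][6])
show(s,"s9",200,170,380,350,3.3);show(t,"t9",220,140,380,260,5)
E
```

```text
[ 0.55154867 -0.22361789  0.28149222] [-0.00087508  0.68335454  0.73008534  0.00109497] [ 0.40995492 -0.98439197 -1.5303351 ] 2.1704907947001266
```

View pics/s9.png

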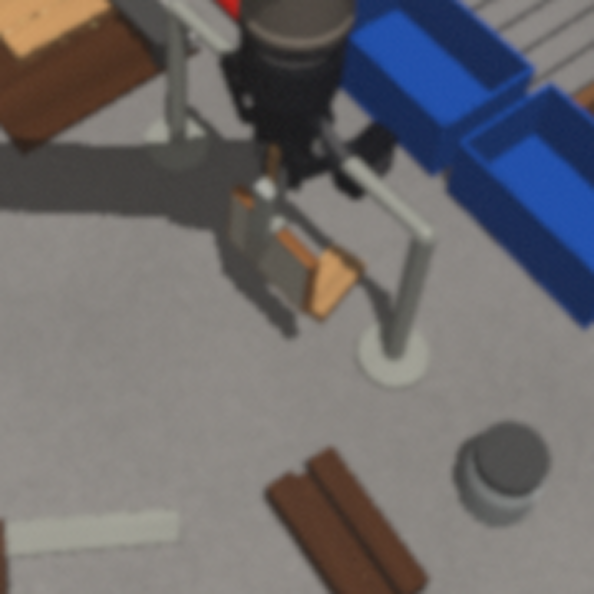

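View pics/t9.png

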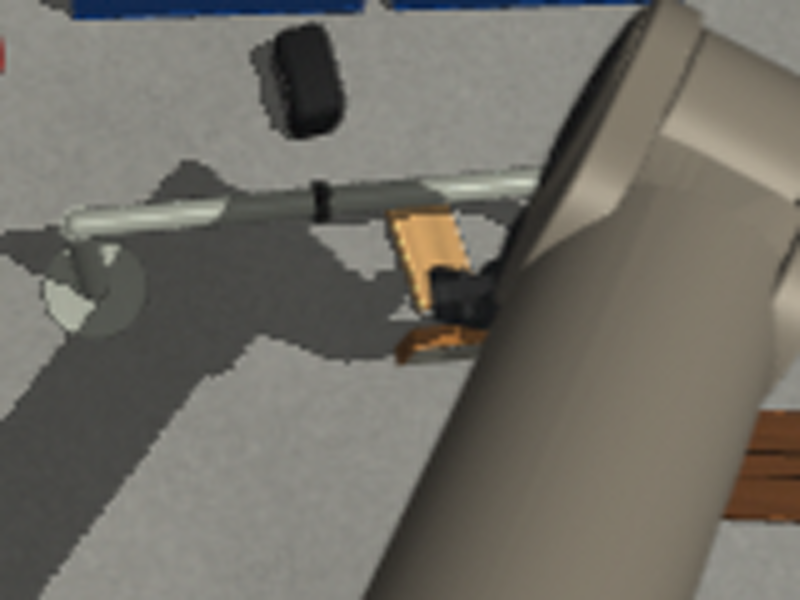

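>>> servo_tool:
  commands:
    - {"dr": [0, 0, 0], "translation": [0.02, 0.001, -0.002], "gripper": 0.05}
    - {"dr": [0, 0, 0], "translation": [0.04, 0.0025, -0.002], "gripper": 0.05}
    - {"dr": [0, 0, 0], "translation": [0.06, 0.0037, -0.002], "gripper": 0.05}
    - {"dr": [0, 0, 0], "translation": [0.072, 0.0044, -0.002], "gripper": 0.05}
    - {"dr": [0, 0, 0], "translation": [0.078, 0.0048, -0.002], "gripper": 0.05}

```text
time_s: 35.78
eef_pos: [0.6295, -0.2195, 0.2791]
tcp_rot: [-0.001, 0.684, 0.73, 0.001]
contact_force: [0.1, -0.1, -1.1]
gripper_width: 0.0154
```

>>> servo_tool:
  commands:
    - {"dr": [0, 0, 0], "translation": [0.0015, 0, 0], "gripper": 0.05}
    - {"dr": [0, 0, 0], "translation": [0.0025, 0, 0], "gripper": 0.05}

```text
time_s: 36.02
eef_pos: [0.6315, -0.2199, 0.2791]
tcp_rot: [-0.001, 0.684, 0.73, 0.001]
contact_force: [-0.3, -0.0, -0.9]
gripper_width: 0.015
```

```bash
python3 - <<'E'
from h import *
t=r.grab_frame("top");s=r.grab_frame("side"); st=r.state();print(st["eef_pos"],st["tcp_rot"],st["contact_force"],st["qpos"][6])
show(s,"s10",220,170,350,300,4.5);show(t,"t10",220,140,380,260,5)
E
```

```text
[ 0.63169468 -0.21965105  0.27918499] [-1.06585586e-03  6.83758439e-01  7.29707303e-01  7.16849723e-04] [ 0.25971622  0.01376795 -1.30815592] 2.1604683796156836
```

View pics/s10.png

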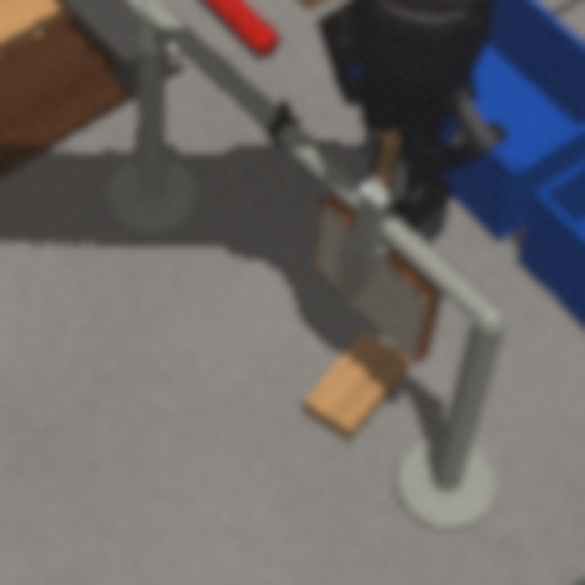

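View pics/t10.png

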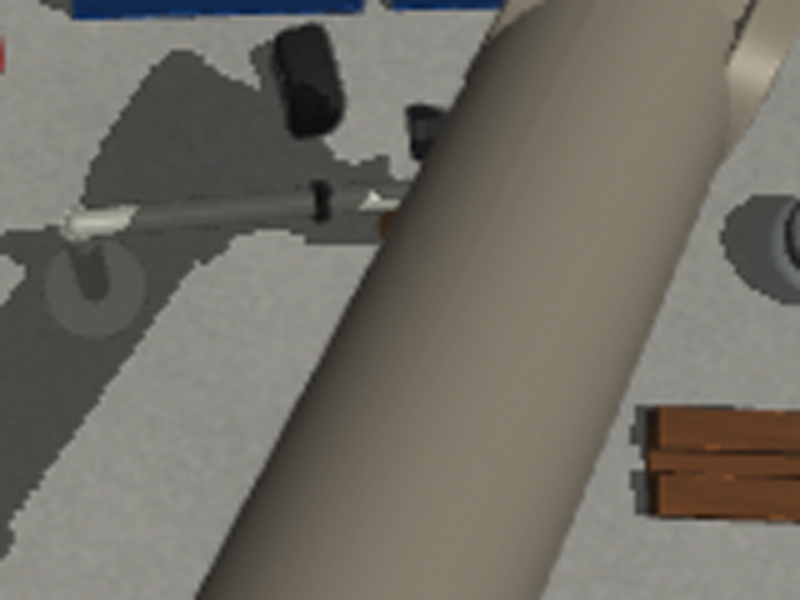

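>>> servo_tool:
  commands:
    - {"dr": [0, 0, 0], "translation": [0.0015, 0, 0], "gripper": 0.05}
    - {"dr": [0, 0, 0], "translation": [0.003, 0, 0], "gripper": 0.05}

```text
time_s: 36.38
eef_pos: [0.6346, -0.2197, 0.2793]
tcp_rot: [-0.001, 0.684, 0.73, 0.001]
contact_force: [-1.6, 1.2, -1.7]
gripper_width: 0.0151
```

>>> servo_tool:
  commands:
    - {"dr": [0, 0, 0], "translation": [0.0015, 0, 0], "gripper": 0.05}
    - {"dr": [0, 0, 0], "translation": [0.0025, 0, 0], "gripper": 0.05}

```text
time_s: 36.62
eef_pos: [0.6355, -0.2198, 0.279]
tcp_rot: [-0.003, 0.684, 0.729, -0.0]
contact_force: [-6.6, 1.1, 1.0]
gripper_width: 0.0153
```

>>> servo_tool:
  commands:
    - {"dr": [0, 0, 0], "translation": [-0.0045, 0, 0], "gripper": 0.05}
    - {"dr": [0, 0, 0], "translation": [-0.0045, 0, -0.008], "gripper": 0.05}
    - {"dr": [0, 0, 0], "translation": [-0.0045, 0, -0.016], "gripper": 0.05}
    - {"dr": [0, 0, 0], "translation": [-0.0045, 0, -0.021], "gripper": 0.05}
    - {"dr": [0, 0, 0], "translation": [-0.0045, 0, -0.0235], "gripper": 0.05}

```text
time_s: 37.25
eef_pos: [0.631, -0.2196, 0.2549]
tcp_rot: [-0.003, 0.684, 0.73, -0.0]
contact_force: [-0.2, 0.5, -0.6]
gripper_width: 0.0157
```

>>> servo_tool:
  commands:
    - {"dr": [0, 0, 0], "translation": [0, 0, -0.0015], "gripper": 0.05}
    - {"dr": [0, 0, 0], "translation": [0, 0, -0.0025], "gripper": 0.05}

```text
time_s: 37.5
eef_pos: [0.6311, -0.2197, 0.2526]
tcp_rot: [-0.003, 0.684, 0.729, -0.0]
contact_force: [-1.4, -0.2, 3.1]
gripper_width: 0.0152
```

>>> servo_tool:
  commands:
    - {"dr": [0, 0, 0], "translation": [-0.0012, 0.02, 0.0005], "gripper": 0.05}
    - {"dr": [0, 0, 0], "translation": [-0.0025, 0.04, 0.0005], "gripper": 0.05}
    - {"dr": [0, 0, 0], "translation": [-0.0037, 0.06, 0.0005], "gripper": 0.05}
    - {"dr": [0, 0, 0], "translation": [-0.0049, 0.08, 0.0005], "gripper": 0.05}
    - {"dr": [0, 0, 0], "translation": [-0.0055, 0.09, 0.0005], "gripper": 0.05}

```text
time_s: 38.12
eef_pos: [0.6257, -0.1272, 0.253]
tcp_rot: [-0.003, 0.683, 0.73, -0.0]
contact_force: [0.2, 0.0, -1.3]
gripper_width: 0.0152
```

```bash
python3 - <<'E'
from h import *
t=r.grab_frame("top");s=r.grab_frame("side"); st=r.state();print(st["eef_pos"],st["tcp_rot"],st["contact_force"],st["qpos"][6])
show(s,"s11",240,150,330,240,6.5);show(t,"t11",240,140,340,220,7)
E
```

```text
[ 0.62584489 -0.12773218  0.25301629] [-3.09281769e-03  6.83087874e-01  7.30329644e-01 -3.70500805e-05] [ 0.54392239 -0.64090384 -0.83515151] 2.0275961258311535
```

View pics/s11.png

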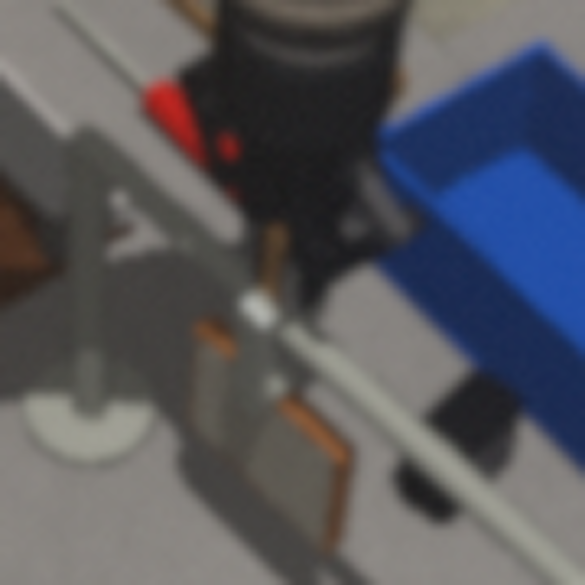

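View pics/t11.png

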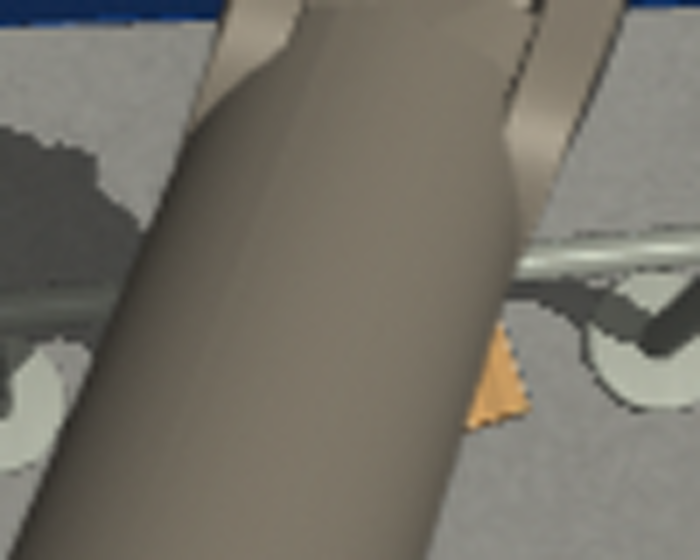

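```bash
python3 - <<'E'
from h import *
import pickle
t,s=pickle.load(open("f0.pkl","rb"))
for f in(t,s):
    V=f["view"]; print("cam",-V[:3,:3].T@V[:3,3])
for n,f,(c,rw) in (("t",t,(284,180)),("s",s,(282,196))):
    g=f["pixels"].astype(int).sum(2); w=g[rw-8:rw+9,c-8:c+9]; print(n); print(w//3)
def L(y,x=.0013,yaw=.061,z=.22): return np.array([.6255+x-np.sin(yaw)*y,-.1526+np.cos(yaw)*y,z])
for y in (-.16,0,.02,.025,.03,.035,.16):
    print(y,proj(t,L(y))[0].round(2),proj(s,L(y))[0].round(2))
E
```

```text
cam [ 0.41009732 -0.03754581  1.22200086]
cam [ 0.14378699 -0.66105692  1.13723696]
t
[[131 129 128 127 129 129 127 128 128 130 130 131 131 131 132 133 132]
 [129 129 128 130 132 130 129 129 129 129 130 129 129 130 131 132 133]
 [129 129 131 132 132 131 131 133 131 130 128 130 131 132 132 131 129]
 [130 128 130 131 131 131 129 133 133 130 128 131 131 130 128 129 129]
 [131 128 129 129 131 125  74  55  61  93 134 134 131 125 101 108  94]
 [132 130 125 102 110 105  55  29  35  58 100 126 114 115 118 122 124]
 [112 112 117 116 114  69  52  26  34  44  92 137 138 140 140 142 143]
 [135 137 139 139 134  74  70  19  21  55 125 157 164 175 182 188 188]
 [156 161 173 177 185 185 172  31  34  75 156 154 150 147 145 144 145]
 [154 151 148 146 145 145 135  42  33  57 117 134 132 130 128 125 123]
 [135 133 131 129 126 124 113  39  31  48  95 113  89  84  76  70  66]
 [102  92  86  78  71  67  50  25  26  35  59  71  70  68  67  66  66]
 [ 69  69  70  69  70  68  64  42  43  57  65  67  69  67  66  67  68]
 [ 67  67  67  68  68  81 127 129 130 132 129 129 127 128 125 128 131]
 [133 132 129 130 13
[... 960 characters left out ...]
121 121 123 123]
 [123 122 123 117 103  78  55  65  98 125 138 140 135 127 122 120 122]
 [121 123 122 120 111  89  67  70  98 122 137 141 141 136 129 123 122]
 [122 122 124 122 117 106  86  79  92 111 125 136 141 142 137 130 122]
 [123 124 124 122 121 117 108  98  96 104 114 124 136 141 142 137 128]
 [123 123 123 123 123 121 118 114 111 110 109 114 123 134 140 142 139]
 [124 123 123 123 122 122 120 120 120 116 112 107 113 123 134 140 142]]
-0.16 [350.28 173.75] [328.69 240.97]
0 [293.1 178.9] [288.71 204.21]
0.02 [285.94 179.55] [284.07 199.94]
0.025 [284.14 179.71] [282.92 198.88]
0.03 [282.35 179.87] [281.77 197.83]
0.035 [280.56 180.03] [280.63 196.79]
0.16 [235.68 184.08] [253.56 171.93]
```

>>> servo_tool:
  commands:
    - {"dr": [0, 0, 0], "translation": [0, 0.001, 0], "gripper": 0.05}
    - {"dr": [0, 0, 0], "translation": [0, 0.0015, -0.0004], "gripper": 0.05}
    - {"dr": [0, 0, 0], "translation": [0, 0.0015, -0.0008], "gripper": 0.05}

```text
time_s: 38.6
eef_pos: [0.6258, -0.1271, 0.2526]
tcp_rot: [-0.003, 0.684, 0.73, -0.0]
contact_force: [-1.5, -0.0, 2.6]
gripper_width: 0.0155
```

>>> servo_tool:
  commands:
    - {"dr": [0, 0, 0], "translation": [0, 0, 0], "gripper": 0.12}
    - {"dr": [0, 0, 0], "translation": [0, 0, 0], "gripper": 0.2}
    - {"dr": [0, 0, 0], "translation": [0, 0, 0], "gripper": 0.35}
    - {"dr": [0, 0, 0], "translation": [0, 0, 0], "gripper": 0.45}
    - {"dr": [0, 0, 0], "translation": [0, 0, 0], "gripper": 0.45}

```text
time_s: 39.22
eef_pos: [0.6259, -0.127, 0.2526]
tcp_rot: [-0.003, 0.683, 0.73, -0.0]
contact_force: [-0.6, 0.3, -0.6]
gripper_width: 0.0386
```

>>> servo_tool:
  commands:
    - {"dr": [0, 0, 0], "translation": [0, 0, 0.015], "gripper": 0.45}
    - {"dr": [0, 0, 0], "translation": [0, 0, 0.03], "gripper": 0.45}
    - {"dr": [0, 0, 0], "translation": [0, 0, 0.05], "gripper": 0.45}
    - {"dr": [0, 0, 0], "translation": [0, 0, 0.08], "gripper": 0.45}
    - {"dr": [0, 0, 0], "translation": [-0.05, 0, 0.09], "gripper": 0.45}

```text
time_s: 39.85
eef_pos: [0.5786, -0.1267, 0.3453]
tcp_rot: [-0.0, 0.683, 0.731, 0.001]
contact_force: [-1.9, 0.8, 1.1]
gripper_width: 0.0386
```

>>> servo_tool:
  commands:
    - {"dr": [0, 0, 0], "translation": [-0.05, 0.05, 0.0], "gripper": 0.45}
    - {"dr": [0, 0, 0], "translation": [-0.1, 0.1, 0], "gripper": 0.45}
    - {"dr": [0, 0, 0], "translation": [-0.12, 0.16, 0], "gripper": 0.45}
    - {"dr": [0, 0, 0], "translation": [-0.12, 0.22, 0], "gripper": 0.45}
    - {"dr": [0, 0, 0], "translation": [-0.12, 0.28, 0], "gripper": 0.45}

```text
time_s: 40.48
eef_pos: [0.4585, 0.1466, 0.3472]
tcp_rot: [-0.0, 0.683, 0.73, 0.003]
contact_force: [1.4, 0.5, 0.8]
gripper_width: 0.0387
```

```bash
python3 - <<'E'
from h import *
t=r.grab_frame("top");s=r.grab_frame("side"); st=r.state();print(st["eef_pos"])
show(s,"s12",240,150,330,240,6.5);show(t,"t12",225,140,345,220,6.5)
E
```

```text
[0.45783568 0.15246355 0.34635641]
```

View pics/s12.png

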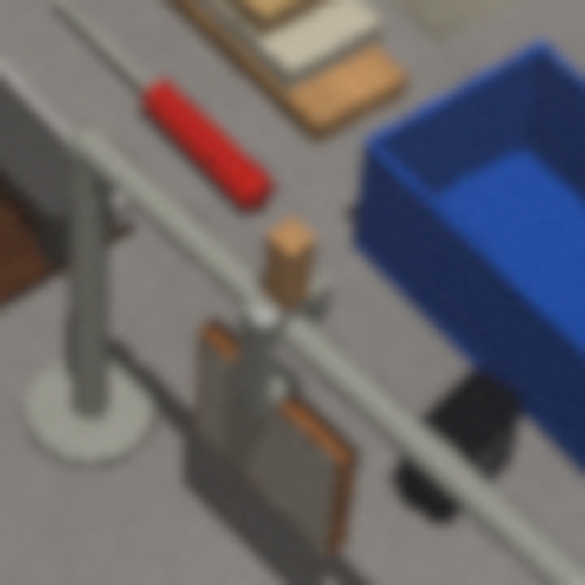

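View pics/t12.png

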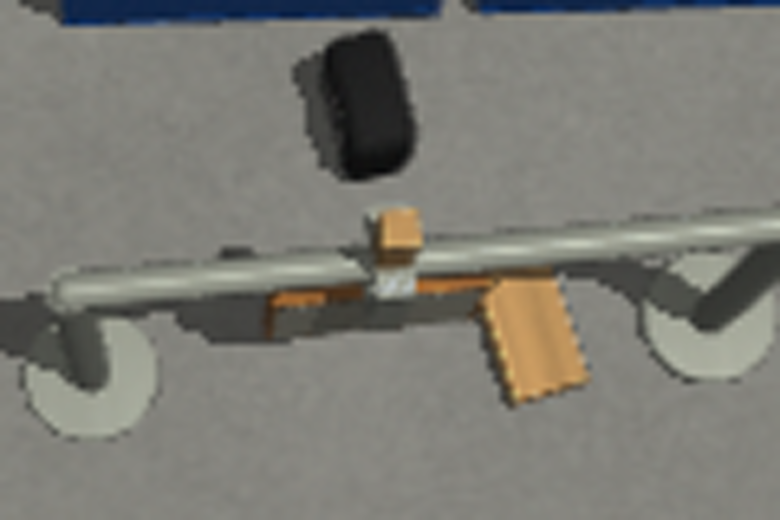

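```bash
python3 - <<'E'
from h import *
t=r.grab_frame("top");s=r.grab_frame("side")
def P(y,x,z,yaw=.061): return np.array([.6268+np.cos(yaw)*x-np.sin(yaw)*y,-.1526+np.sin(yaw)*x+np.cos(yaw)*y,z])
for y in (.0225,.0265,.0305):
    print(y,"crown",proj(t,P(y,-.014,.236))[0].round(2),"post",proj(t,P(y,0,.278))[0].round(2),"side post",proj(s,P(y,0,.278))[0].round(2),"bL",proj(t,P(y+.05,-.006,.168))[0].round(2))
px=t["pixels"].astype(int)
for rw in range(170,186): print(rw,(px[rw,279:296].sum(1)//3).tolist(), (px[rw,279:296,0]-px[rw,279:296,2]).tolist())
m=(px[165:186,275:300,0]-px[165:186,275:300,2])>40
show(s,"s13",265,180,305,215,14)
for n in ("board_grip","board_crown"):
  print(n,r.search_frame(t,n)[:2],r.search_frame(s,n)[:2])
E
```

```text
0.0225 crown [286.07 183.38] post [286.87 174.92] side post [284.62 186.63] bL [266.69 186.98]
0.0265 crown [284.61 183.51] post [285.35 175.06] side post [283.66 185.77] bL [265.32 187.11]
0.0305 crown [283.15 183.65] post [283.83 175.19] side post [282.7  184.92] bL [263.96 187.23]
170 [132, 135, 135, 132, 131, 131, 132, 134, 134, 134, 132, 133, 134, 134, 135, 132, 132] [7, 7, 8, 7, 6, 7, 7, 7, 7, 7, 8, 6, 7, 6, 6, 6, 5]
171 [129, 131, 134, 138, 143, 143, 143, 149, 144, 135, 134, 134, 134, 135, 132, 131, 131] [7, 7, 6, 8, 8, 9, 7, 8, 9, 7, 6, 6, 6, 6, 7, 6, 7]
172 [129, 133, 142, 155, 142, 143, 144, 150, 163, 151, 134, 135, 136, 135, 132, 129, 132] [7, 6, 9, 11, 27, 50, 70, 72, 71, 86, 40, 7, 8, 9, 7, 7, 7]
173 [132, 128, 96, 151, 103, 142, 143, 145, 147, 144, 134, 133, 135, 136, 135, 134, 134] [6, 7, 6, 13, 48, 95, 96, 98, 98, 90, 43, 7, 7, 8, 8, 7, 6]
174 [135, 128, 73, 73, 77, 141, 144, 146, 146, 146, 150, 134, 134, 132, 130, 130, 131] [7, 7, 4, 11, 48, 97, 98, 99, 101, 93, 54, 8, 7, 7, 7, 7, 6]
175 [134, 128, 90, 62, 76, 150, 146, 147, 145, 145, 142, 131, 131, 132, 131, 131, 13
[... 1168 characters left out ...]
04, 103] [21, 12, 3, 5, 10, 6, -8, 10, 8, 6, 99, 99, 101, 100, 101, 100, 101]
184 [52, 58, 85, 134, 154, 184, 181, 161, 182, 166, 111, 110, 113, 119, 113, 96, 96] [46, 35, 5, 7, 0, -5, -1, 7, -3, 12, 108, 108, 110, 109, 107, 90, 75]
185 [52, 58, 71, 82, 139, 158, 138, 135, 128, 112, 85, 84, 78, 99, 79, 79, 78] [47, 36, 4, 4, 8, 10, 8, 8, 1, 9, 16, 17, 20, 16, 16, 14, 13]
board_grip [{'location': [285.0, 182.4], 'confidence': 0.65}] [{'location': [285.3, 211.7], 'confidence': 0.71}, {'location': [352.4, 314.8], 'confidence': 0.44}]
board_crown [{'location': [285.3, 185.4], 'confidence': 0.75}] [{'location': [283.7, 212.6], 'confidence': 0.82}, {'location': [268.9, 171.8], 'confidence': 0.41}]
```

View pics/s13.png

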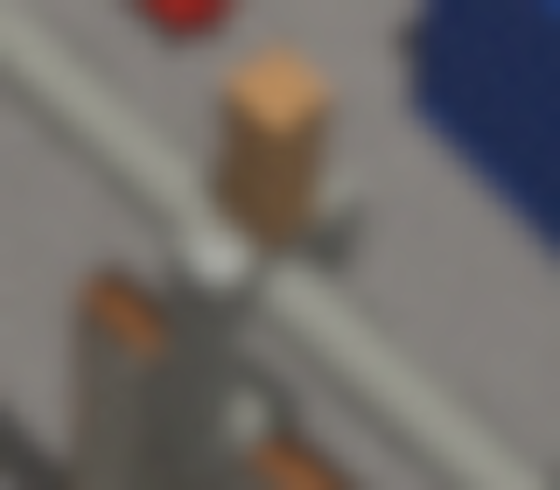

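>>> servo_tool:
  commands:
    - {"dr": [0, 0, 0], "translation": [0.0, -0.06, 0.0], "gripper": 0.45}
    - {"dr": [0, 0, 0], "translation": [0.0, -0.12, 0], "gripper": 0.45}
    - {"dr": [0, 0, 0], "translation": [0.05, -0.18, 0], "gripper": 0.45}
    - {"dr": [0, 0, 0], "translation": [0.1, -0.22, 0], "gripper": 0.45}
    - {"dr": [0, 0, 0], "translation": [0.12, -0.279, 0], "gripper": 0.45}

```text
time_s: 41.5
eef_pos: [0.5747, -0.1233, 0.3458]
tcp_rot: [0.0, 0.683, 0.73, 0.001]
contact_force: [0.8, 0.8, 0.6]
gripper_width: 0.0384
```

>>> servo_tool:
  commands:
    - {"dr": [0, 0, 0], "translation": [0.03, 0.0, 0.0], "gripper": 0.45}
    - {"dr": [0, 0, 0], "translation": [0.048, 0, 0], "gripper": 0.45}
    - {"dr": [0, 0, 0], "translation": [0.048, 0, -0.02], "gripper": 0.45}
    - {"dr": [0, 0, 0], "translation": [0.048, 0, -0.03], "gripper": 0.45}

```text
time_s: 42.0
eef_pos: [0.622, -0.1246, 0.315]
tcp_rot: [-0.0, 0.684, 0.73, 0.001]
contact_force: [-1.0, 0.4, 0.2]
gripper_width: 0.0385
```

>>> servo_tool:
  commands:
    - {"dr": [0, 0, 0], "translation": [0.004, -0.0024, -0.015], "gripper": 0.45}
    - {"dr": [0, 0, 0], "translation": [0.004, -0.0024, -0.03], "gripper": 0.45}
    - {"dr": [0, 0, 0], "translation": [0.004, -0.0024, -0.045], "gripper": 0.45}
    - {"dr": [0, 0, 0], "translation": [0.004, -0.0024, -0.056], "gripper": 0.45}
    - {"dr": [0, 0, 0], "translation": [0.004, -0.0024, -0.0605], "gripper": 0.45}

```text
time_s: 42.62
eef_pos: [0.6257, -0.1268, 0.2536]
tcp_rot: [-0.001, 0.684, 0.73, 0.0]
contact_force: [-0.3, -0.5, 0.1]
gripper_width: 0.0385
```

>>> servo_tool:
  commands:
    - {"dr": [0, 0, 0], "translation": [0, 0, 0], "gripper": 0.2}
    - {"dr": [0, 0, 0], "translation": [0, 0, 0], "gripper": 0.05}
    - {"dr": [0, 0, 0], "translation": [0, 0, 0], "gripper": 0.05}
    - {"dr": [0, 0, 0], "translation": [0, 0, 0], "gripper": 0.05}
    - {"dr": [0, 0, 0], "translation": [0, 0, 0], "gripper": 0.05}
  squeeze: 25

```text
time_s: 43.25
eef_pos: [0.6258, -0.1268, 0.2538]
tcp_rot: [-0.001, 0.684, 0.73, 0.001]
contact_force: [0.4, -0.0, -0.3]
gripper_width: 0.0159
```

>>> servo_tool:
  commands:
    - {"dr": [0, 0, 0], "translation": [0, 0.001, 0], "gripper": 0.05}
    - {"dr": [0, 0, 0], "translation": [0, 0.0018, 0], "gripper": 0.05}
    - {"dr": [0, 0, 0], "translation": [0, 0.0018, 0], "gripper": 0.05}

```text
time_s: 43.62
eef_pos: [0.6258, -0.1249, 0.2538]
tcp_rot: [-0.001, 0.684, 0.73, 0.001]
contact_force: [-0.4, 1.0, -0.6]
gripper_width: 0.0155
```

Moved 1.9 mm. Release and look.

>>> servo_tool:
  commands:
    - {"dr": [0, 0, 0], "translation": [0, 0, 0], "gripper": 0.12}
    - {"dr": [0, 0, 0], "translation": [0, 0, 0], "gripper": 0.2}
    - {"dr": [0, 0, 0], "translation": [0, 0, 0], "gripper": 0.35}
    - {"dr": [0, 0, 0], "translation": [0, 0, 0], "gripper": 0.45}
    - {"dr": [0, 0, 0], "translation": [0, 0, 0], "gripper": 0.45}

```text
time_s: 44.25
eef_pos: [0.6258, -0.1249, 0.2538]
tcp_rot: [-0.001, 0.684, 0.73, 0.001]
contact_force: [0.6, -0.4, -0.3]
gripper_width: 0.0387
```

>>> servo_tool:
  commands:
    - {"dr": [0, 0, 0], "translation": [0, 0, 0.015], "gripper": 0.45}
    - {"dr": [0, 0, 0], "translation": [0, 0, 0.03], "gripper": 0.45}
    - {"dr": [0, 0, 0], "translation": [0, 0, 0.05], "gripper": 0.45}
    - {"dr": [0, 0, 0], "translation": [0, 0, 0.08], "gripper": 0.45}
    - {"dr": [0, 0, 0], "translation": [-0.05, 0, 0.09], "gripper": 0.45}

```text
time_s: 44.88
eef_pos: [0.5785, -0.1245, 0.3466]
tcp_rot: [0.002, 0.683, 0.73, 0.001]
contact_force: [-0.4, 0.3, 0.2]
gripper_width: 0.0387
```

>>> servo_tool:
  commands:
    - {"dr": [0, 0, 0], "translation": [-0.05, -0.05, 0.0], "gripper": 0.45}
    - {"dr": [0, 0, 0], "translation": [-0.1, -0.1, 0], "gripper": 0.45}
    - {"dr": [0, 0, 0], "translation": [-0.12, -0.16, 0], "gripper": 0.45}
    - {"dr": [0, 0, 0], "translation": [-0.12, -0.22, 0], "gripper": 0.45}
    - {"dr": [0, 0, 0], "translation": [-0.12, -0.28, 0], "gripper": 0.45}

```text
time_s: 45.5
eef_pos: [0.4585, -0.3984, 0.3486]
tcp_rot: [0.003, 0.683, 0.731, 0.002]
contact_force: [1.5, 1.3, 1.5]
gripper_width: 0.0388
```

```bash
python3 - <<'E'
from h import *
t=r.grab_frame("top");s=r.grab_frame("side")
px=t["pixels"].astype(int)
for rw in (173,174,175,176,177,183,184): print(rw,(px[rw,279:296].sum(1)//3).tolist(), (px[rw,279:296,0]-px[rw,279:296,2]).tolist())
show(s,"s14",265,180,305,215,14);show(t,"t14",110,140,350,260,3.3);show(s,"s15",130,90,370,350,2.3)
for b in blanks(t,(.03,)): print(b)
E
```

```text
173 [130, 98, 155, 96, 148, 148, 150, 150, 153, 155, 137, 138, 141, 141, 140, 139, 138] [6, 6, 13, 43, 97, 101, 102, 103, 96, 56, 8, 7, 8, 9, 7, 7, 7]
174 [135, 94, 77, 79, 154, 149, 152, 153, 150, 147, 140, 140, 140, 137, 136, 134, 136] [7, 5, 6, 46, 97, 100, 104, 104, 98, 68, 7, 8, 8, 7, 6, 7, 7]
175 [134, 92, 58, 76, 154, 150, 152, 151, 152, 154, 137, 136, 137, 137, 136, 138, 139] [8, 5, 11, 48, 99, 104, 103, 103, 104, 91, 7, 7, 7, 8, 7, 7, 7]
176 [135, 111, 53, 82, 156, 152, 153, 151, 152, 154, 132, 109, 115, 100, 107, 114, 117] [7, 6, 16, 51, 103, 104, 106, 104, 102, 89, 7, 7, 6, 5, 5, 6, 7]
177 [108, 110, 69, 83, 161, 158, 156, 158, 166, 160, 100, 126, 129, 131, 135, 137, 140] [5, 7, 17, 49, 98, 104, 101, 99, 86, 80, 4, 9, 8, 8, 7, 8, 9]
183 [77, 81, 91, 158, 178, 178, 193, 199, 159, 107, 106, 106, 106, 107, 107, 107, 108] [20, 5, 3, 3, 4, 3, -5, -8, 19, 101, 103, 105, 105, 104, 104, 105, 105]
184 [58, 70, 85, 139, 192, 191, 189, 177, 160, 123, 115, 113, 114, 118, 94, 93, 87] [38, 4, 3, -1, -3, -3, -3, 3, 19, 87, 113, 113, 113, 110, 92, 87, 63]
(array([143.,  68.]), 0.03, 1084.8, 328.9, 291.5, 11.9, -0.1)
(array([165., 206.]), 0.03, 592.5, 247.5, 120.0, 117.7, 1.2)
(array([111., 252.]), 0.03, 452.7, 417.8, 229.2, 23.2, 3.4)
```

View pics/s14.png

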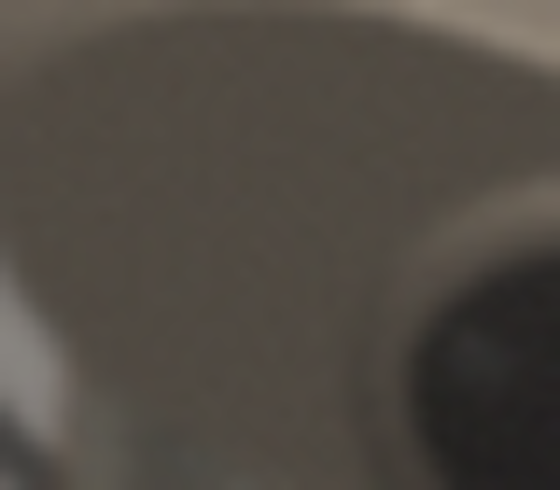

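View pics/t14.png

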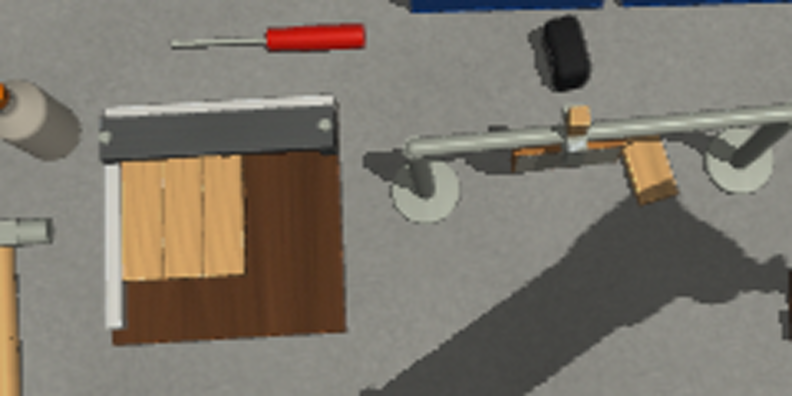

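View pics/s15.png

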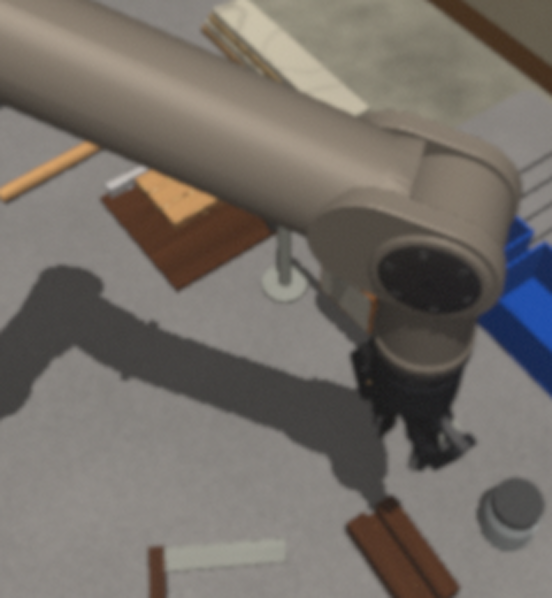

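```bash
python3 - <<'E'
from h import *
t=r.grab_frame("top")
for b in blanks(t,(.03,)): print(b)
print(r.state()["time_s"],r.close_job())
E
```

```text
(array([143.,  69.]), 0.03, 1084.8, 328.9, 291.5, 11.9, -0.1)
(array([165., 206.]), 0.03, 592.5, 247.5, 120.0, 117.7, 1.2)
(array([111., 252.]), 0.03, 452.7, 417.8, 229.2, 23.3, 3.4)
the job is handed in; nothing more can be done
45.65 None
```

I handed the job in at about 46 s. All three blanks are in the jig and the sample board is hanging on the rail at the black mark.

**Blanks:** I laid each one flat on the bed, slid it under the bridge to the end stop and pushed it left, the first against the fence and the others against their neighbours. I then pushed every near end again with 16–19 N. After that I repeated the sideways push with about 10 N, and it stopped at the same point as before. In the last top picture the three measure 117.7 mm across (true width 120 mm). A thin dark line still shows between the first and second blanks. I took it for shading, because the contact position had not changed. I saw no blank knocked aside in any of the pictures.

**Board:** I hooked it about 67 mm right of the rail's middle and slid it left. The first check, after I let go, showed the hanger 1–2 mm short of the mark, so I gripped it again and moved it 1.9 mm further left. The last top picture puts the hanger's crown at column 284.6, the same as predicted for the mark. I could not repeat the check from the side camera because the arm was in the way, and the hook itself hides the mark. The centring therefore rests on where the mark appeared in the first pictures, which is good to about 1–2 mm.

**Other things:** The arm was clear of everything when I handed in. I saw none of the other things on the bench move in the pictures I took, but I did not measure each one at the end.

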